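# Shelve the canisters in a snug row

## Task

Put the three square porcelain canisters on the low metal shelf as one neat row in order of height: the tallest against the fixed end plate, then the middle one, then the lowest, all upright, squared up, with their backs against the rear rail and no gaps between them. Then push the sliding stop with the porcelain knob along until it is up against the lowest canister and the whole row is snug. Handle the porcelain gently and leave the sauce boat, eye bath and ruler where they are.

Things in the scene. Friction and masses are not known exactly. Their poses are not given: they have to be found in the camera images.
- shelf: low fixed aluminium shelf, open in front; origin under its centre on the counter, x to its rear, y to the robot's left. Deck x -50..50, y -165..171 mm, top 40 mm up. Rear rail: front face x = 40 mm, 6 mm thick, 20 mm above the deck. Fixed end plate at +y: inner face y = 165 mm, 6 mm thick, 60 mm above the deck. Sliding stop at the -y end.
- corner (a point): point on the deck's top surface where the rear rail's front face meets the end plate's inner face; axes as the shelf's. The row starts here and runs to -y.
- slide (a joint): sliding stop: dark steel block 66 mm (shelf x -29..37 mm) x 50 mm along the shelf x 55 mm high, slides on the deck with light friction; value in m, 0 at the -y end (centre at shelf y = -125 mm), up to 0.12 towards the end plate. Starts at 0 to 0.045; its face meets a closed row of three at 0.085.
- slide_face (a point): bottom centre of the stop's face that looks to the end plate (+y), 1 mm or less above the deck; axes as the shelf's
- slide_knob (a point): centre of the glazed porcelain knob on top of the stop, 77 mm above the deck, 25 mm behind the face; knob 24 mm across, grip zone 68 to 85 mm and top 90 mm above the deck
- jar_tall: plain white porcelain canister, 60 x 60 mm square body 115 mm tall (edges rounded 4 mm) with a round cork lid 44 mm across and 8 mm thick on top (123 mm in all), closed and about 0.2 to 0.5 kg; origin at the centre of its underside, z up, x and y square to its sides. The tallest of three alike but for height.
- jar_mid: plain white porcelain canister, 60 x 60 mm square body 95 mm tall (edges rounded 4 mm) with a round cork lid 44 mm across and 8 mm thick on top (103 mm in all), closed and about 0.2 to 0.5 kg; origin at the centre of its underside, z up, x and y square to its sides. The middle of three alike but for height.
- jar_low: plain white porcelain canister, 60 x 60 mm square body 75 mm tall (edges rounded 4 mm) with a round cork lid 44 mm across and 8 mm thick on top (83 mm in all), closed and about 0.2 to 0.5 kg; origin at the centre of its underside, z up, x and y square to its sides. The lowest of three alike but for height.
- sauce_boat: stained white sauce boat, bystander, about 170 mm long (spout to +x, handle to -x), 80 mm high; origin at the centre of its foot
- eye_bath: small glass eye bath on a foot, bystander, 46 mm across and 60 mm high; origin under its foot
- ruler: brass ruler lying flat, bystander, 200 mm (its x) x 28 x 4 mm; origin at the centre of its underside
There are look-alikes about, which are no part of the job. Leave any pink look-alike of the jar_mid alone. Leave any orange look-alike of the jar_tall alone.

How it is judged:
By the outcome, as a careful person would: the job done as asked, in the order asked, and still so for the second after the job is handed in, with the robot touching nothing.
It also fails if it takes over 72 s, if anything falls off the work surface, if the arm or the gripper's body presses on something with over 40 N, if the wrist force passes 120 N, or if a joint passes its speed limit or range.

## Robot

A 7-joint arm with a two-finger parallel gripper is mounted at the origin on the work surface. World frame = base frame: x ahead of the robot, y to its left, z up, the work surface at z = 0. Lengths are in m, angles in rad, forces in N, time in s.
With the tool pointing down it reaches from about 0.4 to 0.875 m from the base axis. Payload 19.3 kg.
Tool frame: the origin (TCP) lies at the very end of the fingers, on their centre line; the grasp point (between the pads) lies 19 mm behind it; z points along the fingers, y is the line along which they close (so a half turn about z gives the same grasp; the last joint's range is limited). The gripper opens to 85 mm and grips with 20 to 120 N. Pads are 22 mm wide; open, the fingers measure 114 mm over their backs; the gripper's body (76 mm by 85 mm) begins 54 mm behind the grasp point. The pads swing forward as they close: fully open they stand 13 mm farther back than shut.
Start: joints at [1.265, 0.521, -0.036, 1.599, 0.021, 1.021, -0.113], TCP at [0.146, -0.608, 0.231] pointing down, gripper open.
Joint ranges: [-2.91, 2.91], [-0.3, 2.13], [-1.5, 1.42], [0.17, 2.43], [-1.26, 4.41], [0.16, 1.93], [-2.52, 2.52]. Speed limits (rad/s): [1.89, 1.89, 2.39, 2.39, 3.01, 3.01, 3.01].

## Interface

Orientations are given as [roll, pitch, yaw] about the fixed x, y, z axes, in that order (R = Rz(yaw) Ry(pitch) Rx(roll)).
In Python, from workcell import monitor, optics, workorder gives the robot as it stands.
- The arm moves only by the tool apply_moves, never from a script. Its arguments are lists of equal length, an entry for each row: "linear": the shift along the tool's x, y, z each as a share of 0.1 m, from -1 to 1, a list of three; "delta_rot": the turn, a rotation vector about the tool's x, y, z each as a share of 120 degrees, from -1 to 1, a list of three. A call has exactly 5 rows; each row is the pose to reach, as a shift and turn from the pose commanded when the call began, along the tool's axes at that moment; what a row does not reach only later rows make up. A row lasts 1/12 s, in which the tool goes at most 41.7 mm and 7.16 degrees, less where a joint would pass 70% of its speed; a pose out of reach is approached as far as the arm can. A call with a number of a shift or a turn outside -1 to 1 is refused whole. A call with a gripper value outside its range is refused whole. "gripper" is the opening, from -1 (shut) to 1 (fully open), set as the call begins (left out, the last holds). The fingers move at their own pace and stop on an object; "force" is the grip in N (left out, the last holds). Time passes only in rows, so rows that repeat a pose let the fingers close, or fill a call up. It gives the time, the measured TCP pose, the force, the opening and the grip force at its end, in the units of the state.
- monitor.observe(): the state, without advancing time (a new reading comes with each control period).
- optics.grab_frame(name): name is "scene" or "side" or "wrist"; returns (picture, depth): 420x560x3 uint8, red, green, blue; 420x560 float32, m along the optical axis (not along the pixel's ray), 0 where there is no reading.
- optics.camera_info(name): a dict with "fx", "fy", "cx", "cy" (pixels), "rvec" (rotation vector, rad) and "tvec" (3), from world to camera coordinates, as OpenCV has them; the wrist camera has in their place "T_tool_cam" (4x4, takes a point from camera to tool coordinates, whose origin is the TCP and whose axes are the flange's). Camera axes: x right, y down, z forward; pixel columns grow to the right and rows downward; lengths in m; the calibration is good to about 2 mm. A picture is of the moment at which its call begins: read the wrist's pose just before it. camera_info takes no time and is no camera call.
- workorder.job_done(): hands the job in; it is judged then, once.
The state is a dict: "clock": time; "qpos": joint angles; "qd": joint speeds; "joint_efforts": joint torques, N m; "position": TCP position; "tool_rot": TCP orientation; "force": force on the tool from outside, world axes, zero at the start; "moment": the same for the moment, N m; "grip_width": finger opening in m; "finger_force": force on a finger pad.
Only numpy, scipy, OpenCV 4.12 (cv2) and the standard library are available. Lean on these libraries where they do the work, as an engineer would, in place of code of your own. Each camera call takes 0.05 s, during which the arm holds its last target. There are 200 camera calls.

## Working session

There is one attempt and no reset: what is moved stays moved. The work goes in short steps, Python scripts to look and compute and a tool call to move; the robot and the scene stay as the last step left them, time stands still between calls to the robot, and variables do not carry over. Pictures are saved under pics/ and viewed, at most 10 in all, crops included, and the job is handed in when it is done.

Besides the shell and the picture viewer there is one more tool, called after "Call:" as a command line: name --argument value ..., lists and objects as JSON in quotes. apply_moves: Moves the arm, as the interface text tells. Its arguments: {"type":"object","properties":{"linear":{"type":"array"},"delta_rot":{"type":"array"},"gripper":{"type":"number"},"force":{"type":"number"}},"required":["linear","delta_rot"]}

```bash
mkdir -p pics; ls; cat > h.py <<'E'
import numpy as np, cv2
from scipy.spatial.transform import Rotation as R
from workcell import monitor, optics, workorder
def world(name, depth, T=None):
    c=optics.camera_info(name)
    v,u=np.mgrid[:depth.shape[0],:depth.shape[1]]
    P=np.stack([(u-c['cx'])/c['fx']*depth,(v-c['cy'])/c['fy']*depth,depth],-1)
    if T is None:
        Rm=R.from_rotvec(np.ravel(c['rvec'])).as_matrix(); t=np.ravel(c['tvec'])
        W=(P-t)@Rm
    else:
        A=T@np.array(c['T_tool_cam']); W=P@A[:3,:3].T+A[:3,3]
    W[depth==0]=np.nan
    return W
E
python3 - <<'E'
from h import *
s=monitor.observe(); print(s)
for n in ("scene","side"):
    p,d=optics.grab_frame(n); np.savez(f'{n}0.npz',p=p,d=d); cv2.imwrite(f'pics/{n}0.png',p[:,:,::-1])
    print(n,optics.camera_info(n))
E
```

```text
pics
{'clock': 0.0, 'qpos': array([ 1.26478947,  0.52206594, -0.03631628,  1.59998972,  0.02120641,
        1.02108502, -0.11279464]), 'qd': array([-0.00206887, -0.00028061, -0.00033923,  0.0004624 , -0.00136492,
        0.00031585,  0.00107827]), 'joint_efforts': array([-5.01282066e-04, -9.27102900e+01,  1.97907574e+00, -3.69926798e+01,
        1.77577062e-02,  8.18684144e-03,  2.19014890e-05]), 'position': array([ 0.14589683, -0.60739327,  0.23070005]), 'tool_rot': array([-3.14043352e+00,  9.30657824e-05,  2.35795680e-01]), 'force': array([-0.89289049, -0.02323132,  0.19634662]), 'moment': array([-0.02831809, -0.04106219,  0.02958768]), 'finger_force': 0.0, 'grip_width': 0.08534442777132643}
scene {'fx': 468.45752177285124, 'fy': 468.45752177285124, 'cx': 275.04329621815896, 'cy': 206.9663470535738, 'rvec': array([ 2.21976827,  0.48924795, -0.26072052]), 'tvec': array([-0.50507754, -0.09643545,  1.44287043])}
side {'fx': 500.732766447267, 'fy': 500.732766447267, 'cx': 283.43307076676837, 'cy': 208.83809551010566, 'rvec': array([ 0.39645126, -2.75252105,  1.24244262]), 'tvec': array([0.55019027, 0.20262425, 1.16005706])}
```

View pics/scene0.png

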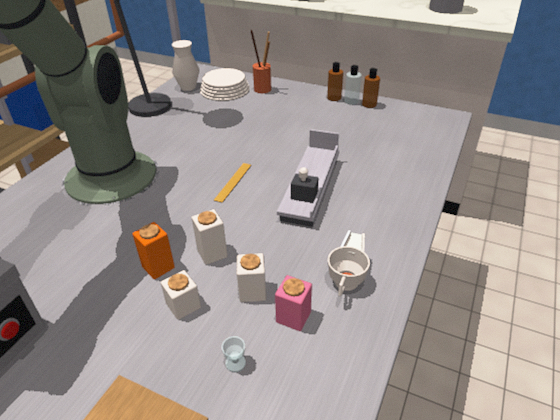

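View pics/side0.png

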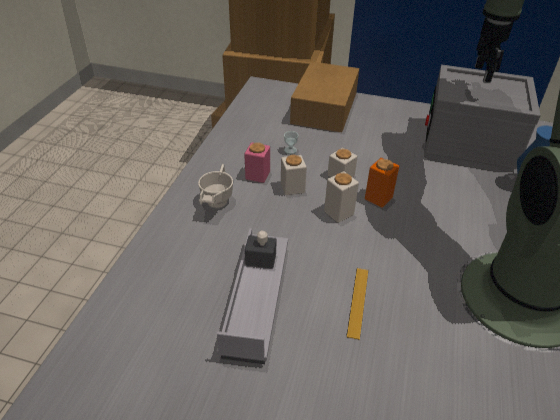

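The scene view shows the tall jar at about px (210,237), mid (251,277), low (180,294), the orange and pink decoys at (154,250) and (293,302), the stop at (304,187) and the end plate at (323,140). The side view agrees: tall (341,195), mid (293,175), low (343,162), stop (261,250) and end plate (243,350).

```bash
cat >> h.py <<'E'
def cloud(tag, names=("scene","side")):
    X=[];C=[]
    for n in names:
        f=np.load(f'{n}{tag}.npz'); X.append(world(n,f['d']).reshape(-1,3)); C.append(f['p'].reshape(-1,3))
    X=np.vstack(X);C=np.vstack(C).astype(int); k=np.isfinite(X[:,0]); return X[k],C[k]
def rect(P):
    (c,s,a)=cv2.minAreaRect((P[:,:2]*1000).astype(np.float32)); return np.round(c,1),np.round(s,1),round(a,1)
E
python3 - <<'E'
from h import *
seeds={'tall':('scene',210,237),'mid':('scene',251,277),'low':('scene',180,294),'orange':('scene',154,250),'pink':('scene',293,302),'boat':('scene',349,270),'eye':('scene',234,352),'stop':('scene',304,187)}
for n in('scene','side'):
    X,C=cloud(0,(n,))
    f=np.load(n+'0.npz');W=world(n,f['d']);
    t=X[(abs(X[:,2])<.01)]; print(n,'table z',np.median(t[:,2]))
for k,(n,u,v) in seeds.items():
    W=world('scene',np.load('scene0.npz')['d']); c=W[v,u]
    print(k,np.round(c,3))
    for n in ('scene','side'):
        X,C=cloud(0,(n,)); b=X[(np.hypot(*(X[:,:2]-c[:2]).T)<.065)&(X[:,2]>.02)&(X[:,2]<.2)]
        if len(b)<20: continue
        zt=np.percentile(b[:,2],99); print('  ',n,len(b),'zmax',round(zt,4),rect(b), 'top-12mm', rect(b[(b[:,2]>zt-.012)]))
E
```

```text
scene table z 0.0008585643218763135
side table z -0.00022519846807812045
tall [ 0.481 -0.185  0.085]
   scene 1275 zmax 0.1259 (array([ 464.7, -162.6]), array([62., 62.]), 51.8) top-12mm (array([ 463.2, -161.9]), array([57.7, 59.7]), 53.2)
   side 1018 zmax 0.1248 (array([ 461.7, -158.6]), array([69.6, 62.9]), 48.3) top-12mm (array([ 461.1, -158.1]), array([60.8, 60.2]), 51.4)
mid [ 0.626 -0.255  0.084]
   scene 1176 zmax 0.1058 (array([ 611.5, -228.6]), array([59.8, 63.5]), 29.0) top-12mm (array([ 611.9, -228.9]), array([58.4, 61.7]), 29.0)
   side 649 zmax 0.1055 (array([ 609.3, -225.4]), array([61.4, 60.7]), 28.1) top-12mm (array([ 609.8, -224.9]), array([57.2, 58.8]), 24.5)
low [ 0.509 -0.351  0.074]
   scene 1131 zmax 0.0857 (array([ 491. , -329.3]), array([60.8, 60.9]), 60.1) top-12mm (array([ 489.4, -328.4]), array([58.7, 60.6]), 63.5)
   side 551 zmax 0.0859 (array([ 487.3, -325.5]), array([67.3, 62.1]), 60.0) top-12mm (array([ 488.6, -323.8]), array([58.5, 60.4]), 57.3)
orange [ 0.391 -0.278  0.089]
   scene 1423 zmax 0.1255 (array([ 368.8, -256.5]), array([61.2, 64. ]), 67.
[... 721 characters left out ...]
4]), array([ 91.2, 129.4]), 21.5) top-12mm (array([800.1, -81.7]), array([115.5,  88.5]), 78.4)
eye [ 0.661 -0.399  0.027]
   scene 477 zmax 0.0626 (array([ 666.6, -405.5]), array([45.1, 43.6]), 81.2) top-12mm (array([ 666.6, -405.5]), array([45.1, 43.6]), 81.2)
   side 177 zmax 0.0618 (array([ 664.6, -404.5]), array([43.8, 47.7]), 3.3) top-12mm (array([ 664.4, -404.4]), array([43.3, 46.9]), 14.0)
stop [0.61  0.076 0.09 ]
   scene 1483 zmax 0.1291 (array([601.7,  71.7]), array([100.9, 112.7]), 8.7) top-12mm (array([598.1,  96. ]), array([20.9, 24.4]), 12.8)
   side 1453 zmax 0.1299 (array([598.3,  77.6]), array([ 97.5, 121. ]), 6.9) top-12mm (array([594.7, 103.8]), array([23.3, 18.8]), 31.6)
```

```bash
python3 - <<'E'
from h import *
for n in ('scene','side'):
    X,C=cloud(0,(n,))
    k=(abs(X[:,0]-.6)<.25)&(X[:,1]>.0)&(X[:,1]<.5)&(X[:,2]>.025)&(X[:,2]<.2)
    b=X[k]; 
    print(n,len(b),rect(b))
    deck=b[abs(b[:,2]-.0405)<.005]; print(' deck',len(deck),rect(deck),np.median(deck[:,2]))
    tall=b[(b[:,2]>.07)]; 
    ep=tall[tall[:,1]>.25]; print(' endplate',len(ep),rect(ep),ep[:,2].max())
    st=tall[(tall[:,1]<.2)&(tall[:,2]<.1)]; print(' stop',len(st),rect(st))
    kn=tall[(tall[:,1]<.2)&(tall[:,2]>.106)]; print(' knob',len(kn),rect(kn),np.percentile(kn[:,2],99))
    stp=tall[(tall[:,1]<.2)&(abs(tall[:,2]-.095)<.004)]; print(' stoptop',len(stp),rect(stp))
    rail=b[(b[:,2]>.052)&(b[:,2]<.066)]; rail=rail[rail[:,1]>.15]; print(' rail',len(rail),rect(rail))
E
```

```text
scene 3126 (array([585.4, 184.6]), array([101.2, 342.7]), 8.1)
 deck 1565 (array([585.4, 184.2]), array([101.2, 342. ]), 8.1) 0.0409407358825544
 endplate 285 (array([562.1, 346.4]), array([89.3, 13.9]), 6.6) 0.10556117777980305
 stop 434 (array([602.4,  97.5]), array([66.2, 56.8]), 8.9)
 knob 83 (array([598.3,  95.9]), array([21.9, 24.1]), 11.3) 0.13226940784056537
 stoptop 260 (array([602. ,  99.4]), array([65.2, 53.7]), 7.9)
 rail 222 (array([611.5, 267.1]), array([ 83.4, 225.6]), 31.2)
side 5783 (array([582.3, 185.4]), array([ 99.9, 341.2]), 7.6)
 deck 3439 (array([582.3, 185.4]), array([ 99.9, 341.2]), 7.6) 0.039813600733277964
 endplate 538 (array([560.6, 349. ]), array([89.8, 10.1]), 8.4) 0.10356318313001553
 stop 596 (array([599.6, 102.1]), array([65.9, 54.8]), 9.5)
 knob 118 (array([594.7, 103.8]), array([23.3, 18.8]), 31.6) 0.13235134646683372
 stoptop 393 (array([599.8, 102.6]), array([65.2, 54.1]), 7.7)
 rail 414 (array([609.5, 267.8]), array([ 82.8, 228.2]), 30.5)
```

Call:
apply_moves --linear '[[0.2,-0.2,0],[0.4,-0.4,0],[0.6,-0.6,0],[0.8,-0.8,0],[1,-1,0]]' --delta_rot '[[0,0,0.04],[0,0,0.08],[0,0,0.1],[0,0,0.1],[0,0,0.1]]' --gripper 1 --force 30

```text
clock: 0.52
position: [0.2203, -0.4857, 0.231]
tool_rot: [-3.141, 0.0, 0.026]
force: [1.0, 0.2, 0.4]
grip_width: 0.0853
finger_force: 0.0
```

```bash
cat >> h.py <<'E'
def plan(x,y,z,yaw,n,start=None):
    """n equal calls; prints linear (x0.1 m) and delta_rot z (x120deg) of each call's last row"""
    s=monitor.observe(); p=np.array(s['position']); th=np.degrees(s['tool_rot'][2])
    if start: p=np.array(start[:3]);th=start[3]
    dy=(yaw-th+180)%360-180; d=(np.array([x,y,z])-p)/n
    print('from',p.round(4),round(th,2),'q',s['qpos'].round(2),'F',s['force'].round(1))
    for i in range(n):
        a=np.radians(th+dy*i/n); c,sn=np.cos(a),np.sin(a)
        l=np.array([c*d[0]+sn*d[1], sn*d[0]-c*d[1], -d[2]])*10
        print(i,'lin',l.round(3),'rot',round(-dy/n/120,3))
E
python3 -c "
from h import *
plan(.463,-.1605,.231,52,3)
"
```

```text
from [ 0.2203 -0.4857  0.231 ] 1.49 q [ 1.05  0.38 -0.02  1.84  0.01  0.92 -0.52] F [1.  0.2 0.4]
0 lin [ 0.837 -1.063  0.   ] rot -0.14
1 lin [ 1.109 -0.775  0.   ] rot -0.14
2 lin [ 1.286 -0.42   0.   ] rot -0.14
```

```bash
python3 -c "
from h import *
plan(.463,-.1605,.231,52,4)
"
```

```text
from [ 0.2203 -0.4857  0.231 ] 1.49 q [ 1.05  0.38 -0.02  1.84  0.01  0.92 -0.52] F [1.  0.2 0.4]
0 lin [ 0.628 -0.797  0.   ] rot -0.105
1 lin [ 0.787 -0.64   0.   ] rot -0.105
2 lin [ 0.908 -0.453  0.   ] rot -0.105
3 lin [ 0.985 -0.244  0.   ] rot -0.105
```

Call:
apply_moves --linear '[[0.13,-0.16,0],[0.25,-0.32,0],[0.38,-0.48,0],[0.5,-0.64,0],[0.628,-0.797,0]]' --delta_rot '[[0,0,-0.021],[0,0,-0.042],[0,0,-0.063],[0,0,-0.084],[0,0,-0.105]]'

```text
clock: 0.93
position: [0.2813, -0.4046, 0.2313]
tool_rot: [-3.142, 0.0, 0.251]
force: [-0.1, 0.2, -0.6]
grip_width: 0.0853
finger_force: 0.0
```

Call:
apply_moves --linear '[[0.16,-0.13,0],[0.31,-0.26,0],[0.47,-0.38,0],[0.63,-0.51,0],[0.787,-0.64,0]]' --delta_rot '[[0,0,-0.021],[0,0,-0.042],[0,0,-0.063],[0,0,-0.084],[0,0,-0.105]]'

```text
clock: 1.35
position: [0.3422, -0.3233, 0.2313]
tool_rot: [3.142, -0.0, 0.471]
force: [0.2, -0.8, -0.5]
grip_width: 0.0853
finger_force: 0.0
```

Call:
apply_moves --linear '[[0.18,-0.09,0],[0.36,-0.18,0],[0.54,-0.27,0],[0.73,-0.36,0],[0.908,-0.453,0]]' --delta_rot '[[0,0,-0.021],[0,0,-0.042],[0,0,-0.063],[0,0,-0.084],[0,0,-0.105]]'

```text
clock: 1.77
position: [0.4029, -0.2419, 0.2313]
tool_rot: [3.141, -0.0, 0.691]
force: [1.2, 0.1, 0.0]
grip_width: 0.0856
finger_force: 0.0
```

Call:
apply_moves --linear '[[0.25,-0.06,0],[0.5,-0.12,0],[0.75,-0.18,0],[0.985,-0.244,0],[0.985,-0.244,0]]' --delta_rot '[[0,0,-0.026],[0,0,-0.052],[0,0,-0.08],[0,0,-0.105],[0,0,-0.105]]'

```text
clock: 2.18
position: [0.4653, -0.1575, 0.2313]
tool_rot: [3.141, -0.002, 0.916]
force: [0.2, 0.5, 0.6]
grip_width: 0.0856
finger_force: 0.0
```

```bash
python3 -c "
from h import *
plan(.463,-.1605,.065,52,2)
s=monitor.observe()
p,d=optics.grab_frame('wrist'); cv2.imwrite('pics/w1.png',p[:,:,::-1])
T=np.eye(4);T[:3,:3]=R.from_euler('xyz',s['tool_rot']).as_matrix();T[:3,3]=s['position']
W=world('wrist',d,T); X=W.reshape(-1,3); X=X[np.isfinite(X[:,0])]
b=X[(np.hypot(X[:,0]-.463,X[:,1]+.16)<.06)&(X[:,2]>.02)&(X[:,2]<.14)]
print(len(b),rect(b)); t=b[abs(b[:,2]-.115)<.004]; print(rect(t)); t=b[b[:,2]>.119]; print(rect(t))
"
```

```text
from [ 0.4653 -0.1575  0.2313] 52.51 q [ 0.51  0.33 -0.37  1.93  0.15  0.91 -0.59] F [0.2 0.5 0.6]
0 lin [-0.019 -0.     0.832] rot 0.002
1 lin [-0.019  0.     0.832] rot 0.002
6706 (array([ 461.2, -158.9]), array([59.1, 60.1]), 52.5)
(array([ 461.1, -158.9]), array([59.1, 60. ]), 52.8)
(array([ 460.9, -159.2]), array([42.7, 42.8]), 64.5)
```

```bash
python3 -c "
from h import *
plan(.4615,-.159,.065,52.6,2)
"
```

```text
from [ 0.464  -0.1596  0.2312] 52.25 q [ 0.51  0.33 -0.37  1.93  0.15  0.91 -0.59] F [-0.9 -0.4 -0.7]
0 lin [-0.005 -0.012  0.831] rot -0.001
1 lin [-0.005 -0.012  0.831] rot -0.001
```

Call:
apply_moves --linear '[[0,-0.01,0.2],[0,-0.02,0.4],[-0.01,-0.02,0.6],[-0.01,-0.02,0.75],[-0.01,-0.02,0.9]]' --delta_rot '[[0,0,0],[0,0,0],[0,0,0],[0,0,-0.003],[0,0,-0.003]]'

```text
clock: 2.65
position: [0.46, -0.162, 0.1404]
tool_rot: [-3.141, 0.0, 0.912]
force: [0.2, -0.5, 0.1]
grip_width: 0.0855
finger_force: 0.0
```

Call:
apply_moves --linear '[[0,0,0.2],[0,0,0.4],[0,0,0.6],[0,0,0.76],[0,0,0.76]]' --delta_rot '[[0,0,0],[0,0,0],[0,0,0],[0,0,0],[0,0,0]]'

```text
clock: 3.07
position: [0.4589, -0.1615, 0.0629]
tool_rot: [-3.138, 0.002, 0.912]
force: [-1.7, 0.4, -0.6]
grip_width: 0.0853
finger_force: 0.0
```

Call:
apply_moves --linear '[[0,0,0],[0,0,0],[0,0,0],[0,0,0],[0,0,0]]' --delta_rot '[[0,0,0],[0,0,0],[0,0,0],[0,0,0],[0,0,0]]' --gripper -0.1 --force 30

```text
clock: 3.48
position: [0.4611, -0.1619, 0.0663]
tool_rot: [3.14, -0.0, 0.912]
force: [-1.0, -1.1, 9.2]
grip_width: 0.0596
finger_force: 33.6
```

Call:
apply_moves --linear '[[0,0,0],[0,0,0],[0,0,0],[0,0,0],[0,0,0]]' --delta_rot '[[0,0,0],[0,0,0],[0,0,0],[0,0,0],[0,0,0]]'

```text
clock: 3.9
position: [0.4611, -0.1619, 0.0664]
tool_rot: [3.14, -0.0, 0.912]
force: [-1.1, -0.7, 9.7]
grip_width: 0.0595
finger_force: 33.6
```

Call:
apply_moves --linear '[[0,0,-0.1],[0,0,-0.25],[0,0,-0.5],[0,0,-0.75],[0,0,-1]]' --delta_rot '[[0,0,0],[0,0,0],[0,0,0],[0,0,0],[0,0,0]]'

```text
clock: 4.32
position: [0.4603, -0.1614, 0.1673]
tool_rot: [3.142, -0.0, 0.913]
force: [1.1, -0.9, -2.6]
grip_width: 0.0596
finger_force: 34.1
```

Call:
apply_moves --linear '[[0,0,-0.2],[0,0,-0.4],[0,0,-0.55],[0,0,-0.7],[0,0,-0.7]]' --delta_rot '[[0,0,0],[0,0,0],[0,0,0],[0,0,0],[0,0,0]]'

```text
clock: 4.73
position: [0.4615, -0.1617, 0.2386]
tool_rot: [3.137, -0.001, 0.912]
force: [1.0, -0.2, -2.1]
grip_width: 0.0594
finger_force: 34.3
```

```bash
cat >> h.py <<'E'
PSI=8.0; O=np.array([.5844,.182])
def sh(xs,ys):
    a=np.radians(PSI); return O+np.array([[np.cos(a),-np.sin(a)],[np.sin(a),np.cos(a)]])@[xs/1000,ys/1000]
E
python3 -c "
from h import *
print(sh(10,135),sh(2,122))
plan(*sh(2,122),.235,98,5)
"
```

```text
[0.57551431 0.31707792] [0.56940142 0.30309105]
from [ 0.4615 -0.1617  0.2386] 52.27 q [ 0.52  0.31 -0.38  1.93  0.15  0.92 -0.59] F [ 1.  -0.2 -2.1]
0 lin [ 0.867 -0.398  0.007] rot -0.076
1 lin [ 0.92  -0.255  0.007] rot -0.076
2 lin [ 0.948 -0.106  0.007] rot -0.076
3 lin [0.953 0.046 0.007] rot -0.076
4 lin [0.934 0.197 0.007] rot -0.076
```

Call:
apply_moves --linear '[[0.13,-0.06,0],[0.3,-0.14,0],[0.48,-0.22,0],[0.67,-0.31,0],[0.867,-0.398,0]]' --delta_rot '[[0,0,-0.015],[0,0,-0.03],[0,0,-0.045],[0,0,-0.06],[0,0,-0.076]]'

```text
clock: 5.15
position: [0.4817, -0.0674, 0.2349]
tool_rot: [-3.141, 0.0, 1.073]
force: [0.5, -0.3, -3.8]
grip_width: 0.0596
finger_force: 34.1
```

Call:
apply_moves --linear '[[0.18,-0.05,0],[0.37,-0.1,0],[0.55,-0.15,0],[0.74,-0.2,0],[0.92,-0.255,0.007]]' --delta_rot '[[0,0,-0.015],[0,0,-0.03],[0,0,-0.045],[0,0,-0.06],[0,0,-0.076]]'

```text
clock: 5.57
position: [0.5035, 0.0258, 0.2342]
tool_rot: [-3.141, 0.0, 1.233]
force: [0.2, 0.7, -2.7]
grip_width: 0.0595
finger_force: 34.0
```

Call:
apply_moves --linear '[[0.19,-0.02,0],[0.38,-0.04,0],[0.57,-0.06,0],[0.76,-0.08,0],[0.948,-0.106,0.007]]' --delta_rot '[[0,0,-0.015],[0,0,-0.03],[0,0,-0.045],[0,0,-0.06],[0,0,-0.076]]'

```text
clock: 5.98
position: [0.5251, 0.1185, 0.2334]
tool_rot: [-3.141, 0.0, 1.392]
force: [0.3, 0.1, -2.9]
grip_width: 0.0596
finger_force: 34.0
```

Call:
apply_moves --linear '[[0.19,0.01,0],[0.38,0.02,0],[0.57,0.03,0],[0.76,0.04,0],[0.953,0.046,0.007]]' --delta_rot '[[0,0,-0.015],[0,0,-0.03],[0,0,-0.045],[0,0,-0.06],[0,0,-0.076]]'

```text
clock: 6.4
position: [0.5468, 0.2112, 0.2327]
tool_rot: [-3.141, 0.0, 1.551]
force: [1.0, -0.5, -2.1]
grip_width: 0.0599
finger_force: 34.0
```

Call:
apply_moves --linear '[[0.25,0.05,0],[0.5,0.1,0],[0.75,0.15,0],[0.934,0.197,0.007],[0.934,0.197,0.007]]' --delta_rot '[[0,0,-0.02],[0,0,-0.04],[0,0,-0.06],[0,0,-0.076],[0,0,-0.076]]'

```text
clock: 6.82
position: [0.5677, 0.3076, 0.2315]
tool_rot: [-3.14, -0.002, 1.715]
force: [-0.1, -0.0, -3.3]
grip_width: 0.0598
finger_force: 34.2
```

```bash
python3 -c "
from h import *
plan(*sh(2,122),.117,98,2)
for n in ('scene','side'):
    p,d=optics.grab_frame(n); np.savez(f'{n}1.npz',p=p,d=d); X,C=cloud(1,(n,)); c=sh(2,122)
    b=X[(np.hypot(X[:,0]-c[0],X[:,1]-c[1])<.06)&(X[:,2]>.165)&(X[:,2]<.235)]
    print(n,len(b),b[:,2].min(),rect(b), rect(b[b[:,2]<.22]))
s=monitor.observe(); T=np.eye(4);T[:3,:3]=R.from_euler('xyz',s['tool_rot']).as_matrix();T[:3,3]=s['position']
p,d=optics.grab_frame('wrist'); cv2.imwrite('pics/w2.png',p[:,:,::-1]);np.savez('w2.npz',p=p,d=d,T=T)
print(s['position'])
"
```

```text
from [0.5677 0.3076 0.2315] 98.26 q [-0.19  0.62 -0.62  1.52  0.38  1.13 -0.74] F [-0.1 -0.  -3.3]
0 lin [-0.024  0.005  0.572] rot 0.001
1 lin [-0.024  0.005  0.572] rot 0.001
scene 516 0.16587402003730078 (array([583.4, 295.4]), array([82.9, 44.1]), 50.0) (array([583.4, 295.4]), array([82.9, 44.1]), 50.0)
side 886 0.1660417093328002 (array([551.5, 320.7]), array([81. , 42.6]), 49.3) (array([551.5, 320.7]), array([81. , 42.6]), 49.3)
[0.56801602 0.30388809 0.23150472]
```

View pics/w2.png

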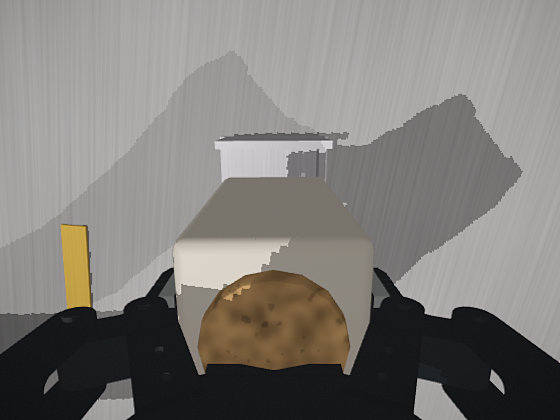

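The wrist view shows the jar squarely between the pads (px 273,280), with the end plate beyond it at (275,155) and the rail corner at (320,165).

```bash
python3 -c "
from h import *
f=np.load('w2.npz'); W=world('wrist',f['d'],f['T']); X=W.reshape(-1,3);X=X[np.isfinite(X[:,0])]
k=(X[:,1]>.32)&(X[:,1]<.40)&(abs(X[:,0]-.57)<.09)&(X[:,2]>.05)&(X[:,2]<.106); b=X[k]
print(len(b),rect(b)); t=b[b[:,2]>.095]; print('top',len(t),rect(t)); 
fc=b[(b[:,2]>.065)&(b[:,2]<.092)]; print('face',len(fc)); 
if len(fc)>20:
    a=np.polyfit(fc[:,0],fc[:,1],1); print('yaw',np.degrees(np.arctan(a[0])),'y at .5750',np.polyval(a,.575))
c=sh(10,165); print('predicted inner face at x=.575', c[1]+(.575-c[0])*np.tan(np.radians(PSI)))
# side cam: shelf from both, refined: end plate face and rail
for n in('scene','side'):
    X,C=cloud(0,(n,)); d=X[:,:2]-O; a=np.radians(PSI); xs=d@[np.cos(a),np.sin(a)]*1000; ys=d@[-np.sin(a),np.cos(a)]*1000; z=X[:,2]*1000
    k=(ys>155)&(ys<180)&(abs(xs)<40)&(z>65)&(z<95); 
    k2=(ys>-40)&(ys<150)&(xs>30)&(xs<55)&(z>45)&(z<57); k3=(ys>-40)&(ys<150)&(xs>30)&(xs<55)&(z>57)&(z<66)
    k4=(abs(ys)<150)&(xs<-40)&(xs>-60)&(z>10)&(z<35)
    for nm,kk,u,v in(('endface',k,xs,ys),('railface',k2,ys,xs),('railtop',k3,ys,xs),('frontedge',k4,ys,xs)):
        if kk.sum()>15:
            q=np.polyfit(u[kk],v[kk],1); print(n,nm,kk.sum(),'slope deg',np.degrees(np.arctan(q[0])).round(2),'at0',q[1].round(1))
"
```

```text
1534 (array([562.9, 333.9]), array([90.9, 37.6]), 8.1)
top 935 (array([560. , 349.5]), array([89.1,  5.8]), 8.1)
face 208
yaw 8.166706253049297 y at .5750 0.35445031473921684
predicted inner face at x=.575 0.34730046561936956
scene endface 224 slope deg -0.51 at0 165.3
scene railface 42 slope deg -0.06 at0 47.1
scene railtop 88 slope deg -0.3 at0 44.8
side endface 368 slope deg 0.37 at0 170.7
side railface 80 slope deg -0.62 at0 41.1
side railtop 201 slope deg -0.12 at0 42.7
side frontedge 38 slope deg -0.09 at0 -49.4
```

Call:
apply_moves --linear '[[0,0,0.18],[0,0,0.36],[0,0,0.54],[0,0,0.72],[0,0,0.85]]' --delta_rot '[[0,0,0],[0,0,0],[0,0,0],[0,0,0],[0,0,0]]'

```text
clock: 7.38
position: [0.5685, 0.3018, 0.146]
tool_rot: [-3.14, 0.001, 1.707]
force: [-0.1, -0.7, -3.3]
grip_width: 0.0593
finger_force: 34.2
```

Call:
apply_moves --linear '[[0,0,0.1],[0,0,0.2],[0,0,0.28],[0,0,0.33],[0,0,0.33]]' --delta_rot '[[0,0,0],[0,0,0],[0,0,0],[0,0,0],[0,0,0]]'

```text
clock: 7.8
position: [0.5687, 0.3029, 0.1137]
tool_rot: [-3.141, 0.0, 1.708]
force: [0.2, -0.1, -2.8]
grip_width: 0.0595
finger_force: 34.2
```

Call:
apply_moves --linear '[[0,0,0],[0,0,0],[0,0,0],[0,0,0],[0,0,0]]' --delta_rot '[[0,0,0],[0,0,0],[0,0,0],[0,0,0],[0,0,0]]'

```text
clock: 8.22
position: [0.569, 0.3032, 0.1148]
tool_rot: [3.141, -0.0, 1.708]
force: [0.3, 0.1, -3.2]
grip_width: 0.06
finger_force: 34.2
```

```bash
sed -i 's/O=np.array(\[.5844,.182\])/O=np.array([.5852,.183])/' h.py; cat >> h.py <<'E'
def inv(p):
    a=np.radians(PSI); d=(np.array(p[:2])-O)*1000; return np.round([d@[np.cos(a),np.sin(a)],d@[-np.sin(a),np.cos(a)]],1)
def fs():
    s=monitor.observe(); f=s['force']; a=np.radians(PSI)
    print('t',round(s['clock'],2),'shelf',inv(s['position']),'z',round(s['position'][2]*1000,1),'rot',np.degrees(s['tool_rot']).round(2),'Fs',np.round([f[0]*np.cos(a)+f[1]*np.sin(a),-f[0]*np.sin(a)+f[1]*np.cos(a),f[2]],1),s['grip_width'])
E
python3 -c "
from h import *
fs(); plan(*sh(2,122),.109,98,1)"
```

```text
t 8.22 shelf [  0.7 121.3] z 114.8 rot [ 1.7997e+02 -1.0000e-02  9.7860e+01] Fs [ 0.3  0.  -3.2] 0.059991008045256956
from [0.569  0.3032 0.1148] 97.86 q [-0.22  0.74 -0.56  1.62  0.47  0.92 -0.82] F [ 0.3  0.1 -3.2]
0 lin [0.007 0.013 0.058] rot -0.001
```

Call:
apply_moves --linear '[[0,0,0.02],[0,0,0.04],[0,0,0.06],[0,0,0.07],[0,0,0.07]]' --delta_rot '[[0,0,-0.002],[0,0,-0.002],[0,0,-0.002],[0,0,-0.002],[0,0,-0.002]]'

```text
clock: 8.63
position: [0.5688, 0.303, 0.1071]
tool_rot: [-3.141, 0.0, 1.712]
force: [-0.5, 0.1, -3.1]
grip_width: 0.0596
finger_force: 34.2
```

Call:
apply_moves --linear '[[0.02,0.015,0],[0.04,0.03,0],[0.06,0.045,0],[0.08,0.06,0],[0.08,0.06,0]]' --delta_rot '[[0,0,0],[0,0,0],[0,0,0],[0,0,0],[0,0,0]]'

```text
clock: 9.05
position: [0.5738, 0.3126, 0.1075]
tool_rot: [3.141, -0.0, 1.713]
force: [0.4, 0.2, -2.8]
grip_width: 0.0595
finger_force: 34.2
```

```bash
python3 -c "
from h import *
fs()"
```

```text
t 9.05 shelf [  6.8 129.9] z 107.5 rot [ 1.7999e+02 -3.0000e-02  9.8130e+01] Fs [ 0.4  0.2 -2.8] 0.059495500763424726
```

Call:
apply_moves --linear '[[0,0.007,0],[0,0.014,0],[0,0.021,0],[0,0.028,0],[0,0.03,0]]' --delta_rot '[[0,0,0],[0,0,0],[0,0,0],[0,0,0],[0,0,0]]'

```text
clock: 9.47
position: [0.5764, 0.3122, 0.1075]
tool_rot: [-3.141, 0.0, 1.712]
force: [-4.4, -0.5, 0.0]
grip_width: 0.0597
finger_force: 34.3
```

Call:
apply_moves --linear '[[0.008,0,0],[0.016,0,0],[0.024,0,0],[0.032,0,0],[0.04,0,0]]' --delta_rot '[[0,0,0],[0,0,0],[0,0,0],[0,0,0],[0,0,0]]'

```text
clock: 9.88
position: [0.576, 0.3155, 0.1073]
tool_rot: [-3.141, 0.001, 1.712]
force: [-4.5, -9.1, 0.9]
grip_width: 0.0599
finger_force: 34.5
```

```bash
python3 -c "
from h import *
fs()"
```

```text
t 9.88 shelf [  9.3 132.5] z 107.3 rot [-1.7995e+02  8.0000e-02  9.8090e+01] Fs [-5.7 -8.4  0.9] 0.05991173180969846
```

Call:
apply_moves --linear '[[0,0,0.005],[0,0,0.01],[0,0,0.015],[0,0,0.015],[0,0,0.015]]' --delta_rot '[[0,0,0],[0,0,0],[0,0,0],[0,0,0],[0,0,0]]'

```text
clock: 10.3
position: [0.576, 0.3155, 0.1065]
tool_rot: [-3.141, 0.001, 1.712]
force: [-6.3, -8.6, 8.6]
grip_width: 0.0601
finger_force: 35.2
```

Call:
apply_moves --linear '[[0,0,0],[0,0,0],[0,0,0],[0,0,0],[0,0,0]]' --delta_rot '[[0,0,0],[0,0,0],[0,0,0],[0,0,0],[0,0,0]]' --gripper 1

```text
clock: 10.72
position: [0.5763, 0.3165, 0.1061]
tool_rot: [3.141, -0.0, 1.712]
force: [0.3, -0.3, 0.3]
grip_width: 0.0855
finger_force: 0.0
```

```bash
python3 -c "
from h import *
fs()"
```

```text
t 10.72 shelf [  9.7 133.5] z 106.1 rot [ 1.7998e+02 -2.0000e-02  9.8120e+01] Fs [ 0.2 -0.3  0.3] 0.08554945788914102
```

Call:
apply_moves --linear '[[0,0,-0.2],[0,0,-0.4],[0,0,-0.6],[0,0,-0.8],[0,0,-1]]' --delta_rot '[[0,0,0],[0,0,0],[0,0,0],[0,0,0],[0,0,0]]'

```text
clock: 11.13
position: [0.5761, 0.3164, 0.207]
tool_rot: [3.141, -0.0, 1.712]
force: [0.5, 0.3, -0.9]
grip_width: 0.0856
finger_force: 0.0
```

```bash
python3 -c "
from h import *
fs(); plan(.610,-.227,.235,118.5,6)"
```

```text
t 11.13 shelf [  9.5 133.3] z 207.0 rot [ 1.7999e+02 -1.0000e-02  9.8120e+01] Fs [ 0.5  0.3 -0.9] 0.08562990321632645
from [0.5761 0.3164 0.207 ] 98.12 q [-0.22  0.66 -0.6   1.51  0.4   1.1  -0.76] F [ 0.5  0.3 -0.9]
0 lin [-0.905 -0.072 -0.047] rot -0.028
1 lin [-0.899 -0.125 -0.047] rot -0.028
2 lin [-0.89  -0.178 -0.047] rot -0.028
3 lin [-0.878 -0.231 -0.047] rot -0.028
4 lin [-0.862 -0.282 -0.047] rot -0.028
5 lin [-0.844 -0.333 -0.047] rot -0.028
```

Call:
apply_moves --linear '[[-0.18,-0.02,0],[-0.36,-0.03,-0.02],[-0.54,-0.05,-0.03],[-0.72,-0.06,-0.04],[-0.905,-0.072,-0.047]]' --delta_rot '[[0,0,-0.005],[0,0,-0.01],[0,0,-0.016],[0,0,-0.022],[0,0,-0.028]]'

```text
clock: 11.55
position: [0.5818, 0.2251, 0.2109]
tool_rot: [3.141, -0.0, 1.772]
force: [-0.3, -0.2, -0.1]
grip_width: 0.0857
finger_force: 0.0
```

Call:
apply_moves --linear '[[-0.18,-0.03,0],[-0.36,-0.05,-0.02],[-0.54,-0.08,-0.03],[-0.72,-0.1,-0.04],[-0.9,-0.125,-0.047]]' --delta_rot '[[0,0,-0.005],[0,0,-0.01],[0,0,-0.016],[0,0,-0.022],[0,0,-0.028]]'

```text
clock: 11.97
position: [0.5875, 0.1342, 0.2156]
tool_rot: [3.141, -0.0, 1.83]
force: [0.8, -0.0, 0.0]
grip_width: 0.0856
finger_force: 0.0
```

Call:
apply_moves --linear '[[-0.18,-0.03,0],[-0.36,-0.07,-0.02],[-0.54,-0.1,-0.03],[-0.72,-0.14,-0.04],[-0.89,-0.178,-0.047]]' --delta_rot '[[0,0,-0.005],[0,0,-0.01],[0,0,-0.016],[0,0,-0.022],[0,0,-0.028]]'

```text
clock: 12.38
position: [0.5931, 0.0434, 0.2202]
tool_rot: [3.141, 0.0, 1.889]
force: [0.1, 0.6, -0.1]
grip_width: 0.0857
finger_force: 0.0
```

Call:
apply_moves --linear '[[-0.18,-0.05,0],[-0.36,-0.09,-0.02],[-0.54,-0.14,-0.03],[-0.7,-0.18,-0.04],[-0.878,-0.231,-0.047]]' --delta_rot '[[0,0,-0.005],[0,0,-0.01],[0,0,-0.016],[0,0,-0.022],[0,0,-0.028]]'

```text
clock: 12.8
position: [0.5986, -0.0468, 0.225]
tool_rot: [3.141, -0.0, 1.948]
force: [0.5, 1.2, -0.1]
grip_width: 0.0854
finger_force: 0.0
```

Call:
apply_moves --linear '[[-0.17,-0.06,0],[-0.34,-0.11,-0.02],[-0.51,-0.17,-0.03],[-0.69,-0.23,-0.04],[-0.862,-0.282,-0.047]]' --delta_rot '[[0,0,-0.005],[0,0,-0.01],[0,0,-0.016],[0,0,-0.022],[0,0,-0.028]]'

```text
clock: 13.22
position: [0.6039, -0.1378, 0.2297]
tool_rot: [3.141, 0.0, 2.006]
force: [0.3, -0.0, -0.0]
grip_width: 0.0855
finger_force: 0.0
```

Call:
apply_moves --linear '[[-0.22,-0.09,0],[-0.45,-0.18,-0.02],[-0.65,-0.26,-0.03],[-0.844,-0.333,-0.047],[-0.844,-0.333,-0.047]]' --delta_rot '[[0,0,-0.005],[0,0,-0.01],[0,0,-0.018],[0,0,-0.028],[0,0,-0.028]]'

```text
clock: 13.63
position: [0.6089, -0.2322, 0.234]
tool_rot: [-3.141, 0.001, 2.061]
force: [0.5, -1.0, -1.1]
grip_width: 0.0856
finger_force: 0.0
```

```bash
cat >> h.py <<'E'
def wlook(cx,cy,h):
    optics.grab_frame('side')  # settle
    s=monitor.observe(); T=np.eye(4);T[:3,:3]=R.from_euler('xyz',s['tool_rot']).as_matrix();T[:3,3]=s['position']
    p,d=optics.grab_frame('wrist'); X=world('wrist',d,T).reshape(-1,3)
    X=X[np.isfinite(X[:,0])&(np.hypot(X[:,0]-cx,X[:,1]-cy)<.06)]
    for t in (X[(X[:,2]>.02)&(X[:,2]<h+.02)],X[abs(X[:,2]-h)<.004],X[(X[:,2]>h+.004)&(X[:,2]<h+.02)]): print(len(t),rect(t) if len(t) else '')
E
python3 -c "
from h import *
wlook(.610,-.227,.095); fs(); plan(.610,-.227,.06,118.5,2)"
```

```text
5610 (array([ 609.6, -226.6]), array([60.2, 60.4]), 29.0)
2811 (array([ 609.6, -226.6]), array([60.1, 60.2]), 29.1)
2268 (array([ 609.6, -226.2]), array([43.1, 42.8]), 15.6)
t 13.73 shelf [ -33.5 -410.2] z 234.0 rot [ 1.7999e+02 -1.0000e-02  1.1819e+02] Fs [ 0.4  0.7 -0.1] 0.08527559061677442
from [ 0.6091 -0.2278  0.234 ] 118.19 q [ 0.68  0.63 -0.65  1.5   0.4   1.15  0.44] F [ 0.3  0.8 -0.1]
0 lin [0.002 0.006 0.87 ] rot -0.001
1 lin [0.002 0.006 0.87 ] rot -0.001
```

Call:
apply_moves --linear '[[0.01,0.01,0.2],[0.01,0.01,0.4],[0.01,0.01,0.6],[0.01,0.01,0.8],[0.01,0.01,1.0]]' --delta_rot '[[0,0,-0.003],[0,0,-0.007],[0,0,-0.007],[0,0,-0.007],[0,0,-0.007]]'

```text
clock: 14.15
position: [0.6098, -0.2246, 0.1335]
tool_rot: [3.141, -0.0, 2.08]
force: [-0.0, -0.2, 0.7]
grip_width: 0.0853
finger_force: 0.0
```

Call:
apply_moves --linear '[[0,0,0.2],[0,0,0.4],[0,0,0.6],[0,0,0.74],[0,0,0.74]]' --delta_rot '[[0,0,0],[0,0,0],[0,0,0],[0,0,0],[0,0,0]]'

```text
clock: 14.57
position: [0.6084, -0.2246, 0.0576]
tool_rot: [-3.139, -0.003, 2.08]
force: [-0.3, 0.1, 0.2]
grip_width: 0.0855
finger_force: 0.0
```

Call:
apply_moves --linear '[[0,0,0],[0,0,0],[0,0,0],[0,0,0],[0,0,0]]' --delta_rot '[[0,0,0],[0,0,0],[0,0,0],[0,0,0],[0,0,0]]' --gripper -0.1 --force 30

```text
clock: 14.98
position: [0.6103, -0.226, 0.0616]
tool_rot: [3.14, 0.001, 2.079]
force: [-2.3, 1.1, 9.4]
grip_width: 0.0595
finger_force: 34.2
```

Call:
apply_moves --linear '[[0,0,0],[0,0,0],[0,0,0],[0,0,0],[0,0,0]]' --delta_rot '[[0,0,0],[0,0,0],[0,0,0],[0,0,0],[0,0,0]]'

```text
clock: 15.4
position: [0.6103, -0.226, 0.0616]
tool_rot: [3.14, 0.001, 2.079]
force: [-2.0, 0.5, 8.0]
grip_width: 0.0596
finger_force: 34.2
```

Call:
apply_moves --linear '[[0,0,-0.1],[0,0,-0.25],[0,0,-0.5],[0,0,-0.75],[0,0,-1]]' --delta_rot '[[0,0,0],[0,0,0],[0,0,0],[0,0,0],[0,0,0]]'

```text
clock: 15.82
position: [0.6095, -0.2259, 0.1628]
tool_rot: [3.141, 0.0, 2.079]
force: [0.8, -0.9, -2.9]
grip_width: 0.0594
finger_force: 34.2
```

Call:
apply_moves --linear '[[0,0,-0.25],[0,0,-0.5],[0,0,-0.75],[0,0,-0.9],[0,0,-0.9]]' --delta_rot '[[0,0,0],[0,0,0],[0,0,0],[0,0,0],[0,0,0]]'

```text
clock: 16.23
position: [0.6108, -0.226, 0.2552]
tool_rot: [3.138, 0.004, 2.079]
force: [0.4, 0.1, -3.9]
grip_width: 0.0595
finger_force: 34.4
```

```bash
python3 -c "
from h import *
fs(); plan(*sh(2,55),.235,98.1,5)"
```

```text
t 16.23 shelf [ -31.6 -408.6] z 255.2 rot [179.78   0.24 119.11] Fs [ 0.4  0.  -3.9] 0.0595411741182141
from [ 0.6108 -0.226   0.2552] 119.11 q [ 0.68  0.61 -0.67  1.48  0.39  1.18  0.46] F [ 0.4  0.1 -3.9]
0 lin [0.841 0.397 0.04 ] rot 0.035
1 lin [0.868 0.334 0.04 ] rot 0.035
2 lin [0.89  0.269 0.04 ] rot 0.035
3 lin [0.907 0.204 0.04 ] rot 0.035
4 lin [0.92  0.137 0.04 ] rot 0.035
```

Call:
apply_moves --linear '[[0.13,0.06,0],[0.3,0.14,0],[0.48,0.22,0.02],[0.66,0.31,0.03],[0.841,0.397,0.04]]' --delta_rot '[[0,0,0.007],[0,0,0.014],[0,0,0.021],[0,0,0.028],[0,0,0.035]]'

```text
clock: 16.65
position: [0.6027, -0.1323, 0.246]
tool_rot: [-3.141, -0.0, 2.005]
force: [1.2, 0.4, -3.5]
grip_width: 0.0597
finger_force: 34.2
```

Call:
apply_moves --linear '[[0.17,0.07,0],[0.35,0.13,0],[0.52,0.2,0.02],[0.7,0.27,0.03],[0.868,0.334,0.04]]' --delta_rot '[[0,0,0.007],[0,0,0.014],[0,0,0.021],[0,0,0.028],[0,0,0.035]]'

```text
clock: 17.07
position: [0.5965, -0.0393, 0.2421]
tool_rot: [-3.141, -0.0, 1.932]
force: [0.1, 0.9, -3.4]
grip_width: 0.0596
finger_force: 34.2
```

Call:
apply_moves --linear '[[0.18,0.05,0],[0.36,0.11,0],[0.53,0.16,0.02],[0.71,0.22,0.03],[0.89,0.269,0.04]]' --delta_rot '[[0,0,0.007],[0,0,0.014],[0,0,0.021],[0,0,0.028],[0,0,0.035]]'

```text
clock: 17.48
position: [0.5903, 0.0532, 0.238]
tool_rot: [-3.141, -0.0, 1.858]
force: [0.9, -0.1, -3.6]
grip_width: 0.0599
finger_force: 34.2
```

Call:
apply_moves --linear '[[0.18,0.04,0],[0.36,0.08,0],[0.54,0.12,0.02],[0.72,0.16,0.03],[0.907,0.204,0.04]]' --delta_rot '[[0,0,0.007],[0,0,0.014],[0,0,0.021],[0,0,0.028],[0,0,0.035]]'

```text
clock: 17.9
position: [0.584, 0.1457, 0.234]
tool_rot: [-3.141, 0.0, 1.785]
force: [0.4, -1.4, -4.1]
grip_width: 0.0595
finger_force: 34.2
```

Call:
apply_moves --linear '[[0.22,0.03,0],[0.44,0.07,0.01],[0.66,0.1,0.03],[0.82,0.12,0.04],[0.92,0.137,0.04]]' --delta_rot '[[0,0,0.009],[0,0,0.018],[0,0,0.027],[0,0,0.035],[0,0,0.035]]'

```text
clock: 18.32
position: [0.5773, 0.2399, 0.2299]
tool_rot: [-3.141, -0.001, 1.714]
force: [-1.1, 0.3, -3.7]
grip_width: 0.0595
finger_force: 34.2
```

Call:
apply_moves --linear '[[0,0,0.05],[0,0,0.15],[0,0,0.3],[0,0,0.45],[0,0,0.6]]' --delta_rot '[[0,0,0],[0,0,0],[0,0,0],[0,0,0],[0,0,0]]'

```text
clock: 18.73
position: [0.5785, 0.236, 0.1687]
tool_rot: [-3.141, 0.001, 1.711]
force: [1.3, -0.5, -3.9]
grip_width: 0.0595
finger_force: 34.3
```

```bash
python3 -c "
from h import *
optics.grab_frame('side');optics.grab_frame('side');fs(); plan(*sh(4,60),.103,98.1,1)"
```

```text
t 18.83 shelf [-0.3 53.1] z 167.4 rot [-1.7977e+02  1.0000e-01  9.8050e+01] Fs [-0.1 -0.4 -3.7] 0.05924146054730006
from [0.5775 0.2355 0.1674] 98.05 q [-0.09  0.65 -0.6   1.64  0.42  0.99 -0.69] F [-0.1 -0.4 -3.7]
0 lin [0.069 0.043 0.644] rot -0.0
```

Call:
apply_moves --linear '[[0,0,0.15],[0.02,0.01,0.3],[0.04,0.02,0.45],[0.05,0.03,0.55],[0.06,0.05,0.61]]' --delta_rot '[[0,0,0],[0,0,0],[0,0,0],[0,0,0],[0,0,0]]'

```text
clock: 19.25
position: [0.582, 0.2444, 0.1075]
tool_rot: [-3.14, 0.0, 1.713]
force: [0.6, 0.5, -3.4]
grip_width: 0.0597
finger_force: 34.3
```

Call:
apply_moves --linear '[[0,0,0.02],[0,0,0.03],[0,0.01,0.03],[0,0.02,0.03],[0,0.02,0.03]]' --delta_rot '[[0,0,0],[0,0,0],[0,0,0],[0,0,0],[0,0,0]]'

```text
clock: 19.67
position: [0.5849, 0.2449, 0.1068]
tool_rot: [3.141, -0.0, 1.712]
force: [-0.2, 0.1, -3.0]
grip_width: 0.0596
finger_force: 34.3
```

```bash
python3 -c "
from h import *
fs()"
```

```text
t 19.67 shelf [ 8.3 61.3] z 106.8 rot [ 1.7995e+02 -1.0000e-02  9.8100e+01] Fs [-0.2  0.1 -3. ] 0.05956162270407279
```

Call:
apply_moves --linear '[[0.02,0,0.02],[0.04,0,0.035],[0.06,0,0.035],[0.08,0,0.035],[0.1,0,0.035]]' --delta_rot '[[0,0,0],[0,0,0],[0,0,0],[0,0,0],[0,0,0]]'

```text
clock: 20.08
position: [0.5829, 0.2551, 0.1027]
tool_rot: [-3.142, -0.0, 1.712]
force: [0.4, 0.4, -2.7]
grip_width: 0.0596
finger_force: 34.4
```

Call:
apply_moves --linear '[[0,0.005,0],[0,0.01,0],[0,0.015,0],[0,0.018,0],[0,0.018,0]]' --delta_rot '[[0,0,0],[0,0,0],[0,0,0],[0,0,0],[0,0,0]]'

```text
clock: 20.5
position: [0.585, 0.2548, 0.1027]
tool_rot: [3.142, 0.0, 1.712]
force: [0.1, -0.0, -3.9]
grip_width: 0.0596
finger_force: 34.4
```

```bash
python3 -c "
from h import *
fs()"
```

```text
t 20.5 shelf [ 9.8 71.2] z 102.7 rot [180.     0.    98.09] Fs [ 0.1 -0.  -3.9] 0.05961389589583064
```

Call:
apply_moves --linear '[[0,0.005,0],[0,0.01,0],[0,0.015,0],[0,0.018,0],[0,0.018,0]]' --delta_rot '[[0,0,0],[0,0,0],[0,0,0],[0,0,0],[0,0,0]]'

```text
clock: 20.92
position: [0.5854, 0.255, 0.1025]
tool_rot: [-3.139, 0.001, 1.713]
force: [-7.5, -2.2, 2.3]
grip_width: 0.0592
finger_force: 35.1
```

Call:
apply_moves --linear '[[0.006,0,0],[0.012,0,0],[0.018,0,0],[0.024,0,0],[0.03,0,0]]' --delta_rot '[[0,0,0],[0,0,0],[0,0,0],[0,0,0],[0,0,0]]'

```text
clock: 21.33
position: [0.5852, 0.2569, 0.1021]
tool_rot: [-3.139, 0.002, 1.712]
force: [-6.3, -5.7, -3.3]
grip_width: 0.0596
finger_force: 34.6
```

```bash
python3 -c "
from h import *
fs()"
```

```text
t 21.33 shelf [10.3 73.2] z 102.1 rot [-1.7984e+02  1.2000e-01  9.8080e+01] Fs [-7.  -4.8 -3.3] 0.0595687549365778
```

Call:
apply_moves --linear '[[0.005,0,0],[0.01,0,0],[0.015,0,0],[0.02,0,0],[0.02,0,0]]' --delta_rot '[[0,0,0],[0,0,0],[0,0,0],[0,0,0],[0,0,0]]'

```text
clock: 21.75
position: [0.5849, 0.259, 0.1021]
tool_rot: [-3.139, 0.002, 1.712]
force: [-5.7, -6.0, -3.6]
grip_width: 0.0595
finger_force: 34.5
```

```bash
python3 -c "
from h import *
fs()"
```

```text
t 21.75 shelf [10.2 75.3] z 102.1 rot [-1.7984e+02  1.2000e-01  9.8100e+01] Fs [-6.5 -5.1 -3.6] 0.05947180714025014
```

Call:
apply_moves --linear '[[0.005,0,0],[0.01,0,0],[0.015,0,0],[0.02,0,0],[0.02,0,0]]' --delta_rot '[[0,0,0],[0,0,0],[0,0,0],[0,0,0],[0,0,0]]'

```text
clock: 22.17
position: [0.5848, 0.2596, 0.102]
tool_rot: [-3.138, 0.004, 1.712]
force: [-6.6, -12.2, 0.5]
grip_width: 0.0594
finger_force: 35.0
```

```bash
python3 -c "
from h import *
fs()
s=monitor.observe(); T=np.eye(4);T[:3,:3]=R.from_euler('xyz',s['tool_rot']).as_matrix();T[:3,3]=s['position']
p,d=optics.grab_frame('wrist'); cv2.imwrite('pics/w3.png',p[:,:,::-1]);np.savez('w3.npz',p=p,d=d,T=T)
"
```

```text
t 22.17 shelf [10.2 75.9] z 102.0 rot [-179.82    0.23   98.07] Fs [ -8.2 -11.2   0.5] 0.05943903052733725
```

View pics/w3.png

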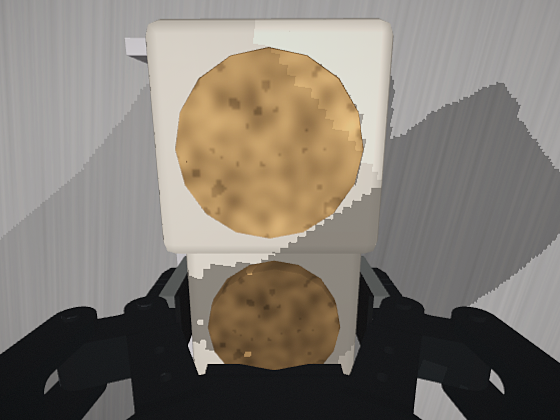

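The wrist view shows tall's lid at (270,140) directly ahead of mid's lid at (273,320), edges parallel, with the jars touching at row 255.

Call:
apply_moves --linear '[[0,0,0.005],[0,0,0.01],[0,0,0.015],[0,0,0.015],[0,0,0.015]]' --delta_rot '[[0,0,0],[0,0,0],[0,0,0],[0,0,0],[0,0,0]]'

```text
clock: 22.63
position: [0.5848, 0.2596, 0.1018]
tool_rot: [-3.139, 0.004, 1.711]
force: [-13.4, -17.5, 20.0]
grip_width: 0.0593
finger_force: 37.4
```

Call:
apply_moves --linear '[[0,0,0],[0,0,0],[0,0,0],[0,0,0],[0,0,0]]' --delta_rot '[[0,0,0],[0,0,0],[0,0,0],[0,0,0],[0,0,0]]' --gripper 1

```text
clock: 23.05
position: [0.5857, 0.2624, 0.1012]
tool_rot: [3.141, -0.0, 1.712]
force: [-0.9, -0.3, 0.6]
grip_width: 0.0858
finger_force: 0.0
```

Call:
apply_moves --linear '[[0,0,-0.2],[0,0,-0.4],[0,0,-0.6],[0,0,-0.8],[0,0,-1]]' --delta_rot '[[0,0,0],[0,0,0],[0,0,0],[0,0,0],[0,0,0]]'

```text
clock: 23.47
position: [0.5856, 0.2623, 0.2022]
tool_rot: [3.142, -0.0, 1.713]
force: [-0.3, 0.8, 0.1]
grip_width: 0.0856
finger_force: 0.0
```

```bash
python3 -c "
from h import *
fs()
f=np.load('w3.npz'); W=world('wrist',f['d'],f['T']); X=W.reshape(-1,3);X=X[np.isfinite(X[:,0])]
c=sh(10,135); b=X[(np.hypot(*(X[:,:2]-c).T)<.06)]; t=b[abs(b[:,2]-.155)<.005]; r=rect(t); print('tall top',r,inv(r[0]/1000))
plan(.489,-.327,.235,60,6)"
```

```text
t 23.47 shelf [11.4 78.5] z 202.2 rot [ 1.800e+02 -2.000e-02  9.812e+01] Fs [-0.2  0.9  0.1] 0.08555733457888279
tall top (array([577.1, 310.4]), array([80.1, 77.4]), 8.0) [  9.7 127.3]
from [0.5856 0.2623 0.2022] 98.12 q [-0.12  0.64 -0.61  1.56  0.4   1.07 -0.69] F [-0.3  0.8  0.1]
0 lin [-0.95  -0.298 -0.055] rot 0.053
1 lin [-0.977 -0.191 -0.055] rot 0.053
2 lin [-0.992 -0.082 -0.055] rot 0.053
3 lin [-0.995  0.028 -0.055] rot 0.053
4 lin [-0.986  0.138 -0.055] rot 0.053
5 lin [-0.964  0.247 -0.055] rot 0.053
```

Call:
apply_moves --linear '[[-0.19,-0.06,-0.01],[-0.38,-0.12,-0.02],[-0.57,-0.18,-0.03],[-0.76,-0.24,-0.04],[-0.95,-0.298,-0.055]]' --delta_rot '[[0,0,0.01],[0,0,0.02],[0,0,0.03],[0,0,0.042],[0,0,0.053]]'

```text
clock: 23.88
position: [0.5693, 0.1631, 0.2067]
tool_rot: [3.141, -0.0, 1.6]
force: [0.8, 0.4, -0.1]
grip_width: 0.0855
finger_force: 0.0
```

Call:
apply_moves --linear '[[-0.19,-0.04,-0.01],[-0.39,-0.08,-0.02],[-0.58,-0.11,-0.03],[-0.78,-0.15,-0.04],[-0.977,-0.191,-0.055]]' --delta_rot '[[0,0,0.01],[0,0,0.02],[0,0,0.03],[0,0,0.042],[0,0,0.053]]'

```text
clock: 24.3
position: [0.5532, 0.0649, 0.2122]
tool_rot: [3.141, -0.0, 1.489]
force: [0.3, -0.4, -0.5]
grip_width: 0.0851
finger_force: 0.0
```

Call:
apply_moves --linear '[[-0.2,-0.02,-0.01],[-0.4,-0.03,-0.02],[-0.6,-0.05,-0.03],[-0.8,-0.07,-0.04],[-0.992,-0.082,-0.055]]' --delta_rot '[[0,0,0.01],[0,0,0.02],[0,0,0.03],[0,0,0.042],[0,0,0.053]]'

```text
clock: 24.72
position: [0.537, -0.0335, 0.2178]
tool_rot: [3.142, 0.0, 1.378]
force: [0.7, 0.6, 0.3]
grip_width: 0.0854
finger_force: 0.0
```

Call:
apply_moves --linear '[[-0.2,0.01,-0.01],[-0.4,0.01,-0.02],[-0.6,0.02,-0.03],[-0.8,0.02,-0.04],[-0.995,0.028,-0.055]]' --delta_rot '[[0,0,0.01],[0,0,0.02],[0,0,0.03],[0,0,0.042],[0,0,0.053]]'

```text
clock: 25.13
position: [0.5208, -0.1317, 0.2233]
tool_rot: [3.141, -0.0, 1.267]
force: [-0.4, 0.6, 0.4]
grip_width: 0.0851
finger_force: 0.0
```

Call:
apply_moves --linear '[[-0.2,0.03,-0.01],[-0.4,0.06,-0.02],[-0.6,0.08,-0.03],[-0.8,0.11,-0.04],[-0.986,0.138,-0.055]]' --delta_rot '[[0,0,0.01],[0,0,0.02],[0,0,0.03],[0,0,0.042],[0,0,0.053]]'

```text
clock: 25.55
position: [0.5046, -0.2301, 0.2288]
tool_rot: [3.141, 0.0, 1.156]
force: [-0.5, -0.6, -0.8]
grip_width: 0.0855
finger_force: 0.0
```

Call:
apply_moves --linear '[[-0.24,0.06,-0.01],[-0.48,0.12,-0.02],[-0.72,0.18,-0.03],[-0.964,0.247,-0.055],[-0.964,0.247,-0.055]]' --delta_rot '[[0,0,0.013],[0,0,0.026],[0,0,0.04],[0,0,0.053],[0,0,0.053]]'

```text
clock: 25.97
position: [0.4873, -0.3324, 0.2343]
tool_rot: [3.141, 0.002, 1.039]
force: [-0.4, 0.4, -0.8]
grip_width: 0.0854
finger_force: 0.0
```

```bash
python3 -c "
from h import *
wlook(.489,-.327,.075); fs(); plan(.489,-.327,.04,60,2)"
```

```text
4838 (array([ 486.9, -325.9]), array([60.6, 59.7]), 61.0)
2513 (array([ 486.9, -325.8]), array([60.1, 59.7]), 61.0)
1999 (array([ 487.2, -325.8]), array([42.7, 42.9]), 73.1)
t 26.07 shelf [-166.8 -492.5] z 234.1 rot [-1.800e+02 -1.000e-02  5.986e+01] Fs [-0.1  0.2 -0.3] 0.08524763056182773
from [ 0.4885 -0.3279  0.2341] 59.86 q [ 0.77  0.48 -0.4   1.68  0.21  1.02 -0.22] F [-0.1  0.1 -0.3]
0 lin [ 0.005 -0.     0.97 ] rot -0.001
1 lin [ 0.005 -0.     0.97 ] rot -0.001
```

Call:
apply_moves --linear '[[0,-0.01,0.2],[0.01,-0.024,0.4],[0.01,-0.024,0.6],[0.01,-0.024,0.8],[0.01,-0.024,1.0]]' --delta_rot '[[0,0,-0.004],[0,0,-0.009],[0,0,-0.009],[0,0,-0.009],[0,0,-0.009]]'

```text
clock: 26.48
position: [0.4876, -0.3239, 0.1334]
tool_rot: [3.141, -0.001, 1.067]
force: [-0.6, 0.6, 0.3]
grip_width: 0.0853
finger_force: 0.0
```

Call:
apply_moves --linear '[[0,0,0.2],[0,0,0.4],[0,0,0.6],[0,0,0.8],[0,0,0.92]]' --delta_rot '[[0,0,0],[0,0,0],[0,0,0],[0,0,0],[0,0,0]]'

```text
clock: 26.9
position: [0.4871, -0.3236, 0.0404]
tool_rot: [-3.14, -0.001, 1.067]
force: [0.3, -0.1, -0.7]
grip_width: 0.0852
finger_force: 0.0
```

Call:
apply_moves --linear '[[0,0,0],[0,0,0],[0,0,0],[0,0,0],[0,0,0]]' --delta_rot '[[0,0,0],[0,0,0],[0,0,0],[0,0,0],[0,0,0]]' --gripper -0.1 --force 30

```text
clock: 27.32
position: [0.4875, -0.3253, 0.0431]
tool_rot: [3.14, 0.0, 1.065]
force: [-0.1, 0.6, -2.0]
grip_width: 0.0594
finger_force: 33.3
```

Call:
apply_moves --linear '[[0,0,0],[0,0,0],[0,0,0],[0,0,0],[0,0,0]]' --delta_rot '[[0,0,0],[0,0,0],[0,0,0],[0,0,0],[0,0,0]]'

```text
clock: 27.73
position: [0.4874, -0.3253, 0.043]
tool_rot: [3.141, 0.0, 1.065]
force: [-1.1, -0.2, 8.0]
grip_width: 0.0597
finger_force: 34.5
```

Call:
apply_moves --linear '[[0,0,-0.1],[0,0,-0.25],[0,0,-0.5],[0,0,-0.75],[0,0,-1]]' --delta_rot '[[0,0,0],[0,0,0],[0,0,0],[0,0,0],[0,0,0]]'

```text
clock: 28.15
position: [0.487, -0.3249, 0.144]
tool_rot: [-3.141, -0.0, 1.065]
force: [0.7, -0.7, -1.3]
grip_width: 0.0597
finger_force: 33.4
```

Call:
apply_moves --linear '[[0,0,-0.25],[0,0,-0.5],[0,0,-0.75],[0,0,-0.95],[0,0,-0.95]]' --delta_rot '[[0,0,0],[0,0,0],[0,0,0],[0,0,0],[0,0,0]]'

```text
clock: 28.57
position: [0.4884, -0.3257, 0.2419]
tool_rot: [3.136, 0.0, 1.065]
force: [1.5, 0.4, -1.9]
grip_width: 0.0596
finger_force: 33.6
```

```bash
python3 -c "
from h import *
fs(); plan(*sh(6,0),.235,98.1,6)"
```

```text
t 28.57 shelf [-166.6 -490.2] z 241.9 rot [1.7967e+02 2.0000e-02 6.1020e+01] Fs [ 1.5  0.1 -1.9] 0.059640023778288455
from [ 0.4884 -0.3257  0.2419] 61.02 q [ 0.78  0.47 -0.41  1.68  0.21  1.03 -0.21] F [ 1.5  0.4 -1.9]
0 lin [ 0.826 -0.262  0.012] rot -0.051
1 lin [ 0.849 -0.171  0.012] rot -0.051
2 lin [ 0.863 -0.079  0.012] rot -0.051
3 lin [0.866 0.015 0.012] rot -0.051
4 lin [0.86  0.108 0.012] rot -0.051
5 lin [0.843 0.2   0.012] rot -0.051
```

Call:
apply_moves --linear '[[0.12,-0.04,0],[0.28,-0.09,0],[0.46,-0.15,0],[0.64,-0.2,0.01],[0.826,-0.262,0.012]]' --delta_rot '[[0,0,-0.01],[0,0,-0.02],[0,0,-0.03],[0,0,-0.04],[0,0,-0.051]]'

```text
clock: 28.98
position: [0.5045, -0.2375, 0.2355]
tool_rot: [-3.141, -0.0, 1.175]
force: [0.1, 0.1, -1.7]
grip_width: 0.0594
finger_force: 33.5
```

Call:
apply_moves --linear '[[0.17,-0.03,0],[0.34,-0.07,0],[0.51,-0.1,0],[0.68,-0.14,0.01],[0.849,-0.171,0.012]]' --delta_rot '[[0,0,-0.01],[0,0,-0.02],[0,0,-0.03],[0,0,-0.04],[0,0,-0.051]]'

```text
clock: 29.4
position: [0.5216, -0.1535, 0.2347]
tool_rot: [-3.141, 0.0, 1.281]
force: [0.6, 0.3, -1.4]
grip_width: 0.0596
finger_force: 33.5
```

Call:
apply_moves --linear '[[0.17,-0.02,0],[0.35,-0.03,0],[0.52,-0.05,0],[0.69,-0.06,0.01],[0.863,-0.079,0.012]]' --delta_rot '[[0,0,-0.01],[0,0,-0.02],[0,0,-0.03],[0,0,-0.04],[0,0,-0.051]]'

```text
clock: 29.82
position: [0.539, -0.0688, 0.2335]
tool_rot: [-3.142, 0.0, 1.387]
force: [0.1, -0.5, -2.1]
grip_width: 0.0593
finger_force: 33.5
```

Call:
apply_moves --linear '[[0.17,0,0],[0.35,0.01,0],[0.52,0.01,0],[0.69,0.01,0.01],[0.866,0.015,0.012]]' --delta_rot '[[0,0,-0.01],[0,0,-0.02],[0,0,-0.03],[0,0,-0.04],[0,0,-0.051]]'

```text
clock: 30.23
position: [0.5561, 0.0161, 0.2323]
tool_rot: [-3.141, 0.0, 1.494]
force: [-0.6, -0.7, -1.3]
grip_width: 0.0596
finger_force: 33.4
```

Call:
apply_moves --linear '[[0.17,0.02,0],[0.34,0.04,0],[0.52,0.06,0],[0.69,0.09,0.01],[0.86,0.108,0.012]]' --delta_rot '[[0,0,-0.01],[0,0,-0.02],[0,0,-0.03],[0,0,-0.04],[0,0,-0.051]]'

```text
clock: 30.65
position: [0.5737, 0.101, 0.231]
tool_rot: [-3.141, -0.0, 1.601]
force: [1.3, -0.3, -2.0]
grip_width: 0.0594
finger_force: 33.4
```

Call:
apply_moves --linear '[[0.21,0.05,0],[0.42,0.1,0],[0.63,0.15,0],[0.76,0.18,0.01],[0.843,0.2,0.012]]' --delta_rot '[[0,0,-0.013],[0,0,-0.026],[0,0,-0.039],[0,0,-0.051],[0,0,-0.051]]'

```text
clock: 31.07
position: [0.591, 0.1865, 0.2297]
tool_rot: [-3.141, -0.001, 1.71]
force: [-0.7, 0.3, -2.6]
grip_width: 0.0597
finger_force: 33.4
```

Call:
apply_moves --linear '[[0,0,0.05],[0,0,0.2],[0,0,0.4],[0,0,0.6],[0,0,0.8]]' --delta_rot '[[0,0,0],[0,0,0],[0,0,0],[0,0,0],[0,0,0]]'

```text
clock: 31.48
position: [0.5912, 0.1826, 0.1488]
tool_rot: [-3.142, 0.001, 1.704]
force: [0.4, -0.6, -2.4]
grip_width: 0.0595
finger_force: 33.5
```

```bash
python3 -c "
from h import *
optics.grab_frame('side');optics.grab_frame('side');fs(); plan(*sh(7,3),.0845,98.1,1)"
```

```text
t 31.58 shelf [ 4.5 -1.5] z 147.0 rot [-1.7973e+02  9.0000e-02  9.7660e+01] Fs [-0.8 -0.6 -1.9] 0.059382180825509216
from [0.5899 0.1821 0.147 ] 97.66 q [-0.    0.67 -0.59  1.67  0.44  0.94 -0.63] F [-0.7 -0.7 -1.9]
0 lin [0.045 0.025 0.625] rot -0.004
```

Call:
apply_moves --linear '[[0,0,0.15],[0.02,0.01,0.3],[0.04,0.02,0.45],[0.05,0.02,0.55],[0.05,0.02,0.595]]' --delta_rot '[[0,0,0],[0,0,-0.002],[0,0,-0.004],[0,0,-0.004],[0,0,-0.004]]'

```text
clock: 32.0
position: [0.5919, 0.1895, 0.0888]
tool_rot: [-3.14, 0.0, 1.715]
force: [0.1, 0.0, -2.5]
grip_width: 0.0594
finger_force: 33.8
```

Call:
apply_moves --linear '[[0,0,0],[0,0,0],[0,0,0],[0,0,0],[0,0,0]]' --delta_rot '[[0,0,0],[0,0,0],[0,0,0],[0,0,0],[0,0,0]]'

```text
clock: 32.42
position: [0.5929, 0.1894, 0.0911]
tool_rot: [3.141, -0.0, 1.714]
force: [-0.3, -0.1, -1.0]
grip_width: 0.059
finger_force: 33.8
```

```bash
python3 -c "
from h import *
fs()"
```

```text
t 32.42 shelf [8.5 5.3] z 91.1 rot [179.95  -0.    98.22] Fs [-0.3 -0.1 -1. ] 0.058968600088013905
```

Call:
apply_moves --linear '[[0.01,0,0.02],[0.03,0,0.04],[0.05,0,0.065],[0.06,0,0.065],[0.06,0,0.065]]' --delta_rot '[[0,0,0.001],[0,0,0.001],[0,0,0.001],[0,0,0.001],[0,0,0.001]]'

```text
clock: 32.83
position: [0.5915, 0.1958, 0.0838]
tool_rot: [-3.141, -0.0, 1.713]
force: [0.5, -0.0, -1.6]
grip_width: 0.0598
finger_force: 33.8
```

Call:
apply_moves --linear '[[0,0.008,0],[0,0.016,0],[0,0.024,0],[0,0.03,0],[0,0.03,0]]' --delta_rot '[[0,0,0],[0,0,0],[0,0,0],[0,0,0],[0,0,0]]'

```text
clock: 33.25
position: [0.5935, 0.1956, 0.0839]
tool_rot: [-3.139, 0.001, 1.713]
force: [-9.0, -2.3, 3.5]
grip_width: 0.0595
finger_force: 34.6
```

```bash
python3 -c "
from h import *
fs()"
```

```text
t 33.25 shelf [10.  11.3] z 83.9 rot [-1.7985e+02  3.0000e-02  9.8120e+01] Fs [-9.3 -1.   3.5] 0.059493426921829906
```

Call:
apply_moves --linear '[[0.01,-0.003,0],[0.02,-0.003,0],[0.03,-0.003,0],[0.04,-0.003,0],[0.045,-0.003,0]]' --delta_rot '[[0,0,0],[0,0,0],[0,0,0],[0,0,0],[0,0,0]]'

```text
clock: 33.67
position: [0.593, 0.1992, 0.0836]
tool_rot: [-3.139, 0.002, 1.712]
force: [-5.1, -5.2, -1.0]
grip_width: 0.0597
finger_force: 33.9
```

```bash
python3 -c "
from h import *
fs()"
```

```text
t 33.67 shelf [ 9.9 14.9] z 83.6 rot [-1.7987e+02  9.0000e-02  9.8090e+01] Fs [-5.7 -4.5 -1. ] 0.05972088151668385
```

Call:
apply_moves --linear '[[0.004,0,0],[0.008,0,0],[0.012,0,0],[0.016,0,0],[0.02,0,0]]' --delta_rot '[[0,0,0],[0,0,0],[0,0,0],[0,0,0],[0,0,0]]'

```text
clock: 34.08
position: [0.5928, 0.2, 0.0835]
tool_rot: [-3.139, 0.003, 1.711]
force: [-6.3, -11.4, 2.5]
grip_width: 0.0597
finger_force: 34.2
```

```bash
python3 -c "
from h import *
fs()"
```

```text
t 34.08 shelf [ 9.9 15.7] z 83.5 rot [-179.85    0.18   98.05] Fs [ -7.8 -10.4   2.5] 0.05973515235157054
```

Call:
apply_moves --linear '[[0,0,0.003],[0,0,0.006],[0,0,0.009],[0,0,0.01],[0,0,0.01]]' --delta_rot '[[0,0,0],[0,0,0],[0,0,0],[0,0,0],[0,0,0]]'

```text
clock: 34.5
position: [0.5928, 0.2001, 0.0831]
tool_rot: [-3.139, 0.003, 1.711]
force: [-8.7, -10.8, 10.6]
grip_width: 0.0594
finger_force: 35.3
```

Call:
apply_moves --linear '[[0,0,0],[0,0,0],[0,0,0],[0,0,0],[0,0,0]]' --delta_rot '[[0,0,0],[0,0,0],[0,0,0],[0,0,0],[0,0,0]]' --gripper 1

```text
clock: 34.92
position: [0.5936, 0.2023, 0.083]
tool_rot: [3.141, -0.0, 1.712]
force: [-1.3, -0.5, -0.2]
grip_width: 0.0854
finger_force: 0.0
```

Call:
apply_moves --linear '[[0,0,-0.2],[0,0,-0.4],[0,0,-0.6],[0,0,-0.8],[0,0,-1]]' --delta_rot '[[0,0,0],[0,0,0],[0,0,0],[0,0,0],[0,0,0]]'

```text
clock: 35.33
position: [0.5934, 0.2023, 0.184]
tool_rot: [3.142, -0.0, 1.712]
force: [0.4, 0.5, -0.9]
grip_width: 0.0856
finger_force: 0.0
```

Call:
apply_moves --linear '[[-0.18,0,-0.15],[-0.36,0,-0.3],[-0.55,0,-0.4],[-0.75,0,-0.4],[-0.95,0,-0.4]]' --delta_rot '[[0,0,0],[0,0,0],[0,0,0],[0,0,0],[0,0,0]]'

```text
clock: 35.75
position: [0.6072, 0.1074, 0.2238]
tool_rot: [3.14, -0.0, 1.713]
force: [0.6, -0.5, -0.7]
grip_width: 0.0854
finger_force: 0.0
```

```bash
python3 -c "
from h import *
optics.grab_frame('side'); fs()
s=monitor.observe(); T=np.eye(4);T[:3,:3]=R.from_euler('xyz',s['tool_rot']).as_matrix();T[:3,3]=s['position']
p,d=optics.grab_frame('wrist'); cv2.imwrite('pics/w4.png',p[:,:,::-1]);np.savez('w4.npz',p=p,d=d,T=T)
X=world('wrist',d,T).reshape(-1,3);X=X[np.isfinite(X[:,0])]
S=np.array([inv(q) for q in X]); z=X[:,2]
def r(k): 
    return (k.sum(),)+rect(S[k]/1000) if k.sum()>20 else k.sum()
for nm,y,h in(('tall',135,.155),('mid',75,.135),('low',15,.115)):
    print(nm,'lid',r((abs(S[:,1]-y)<40)&(abs(S[:,0]-10)<40)&(abs(z-h-.008)<.003)),'top',r((abs(S[:,1]-y)<36)&(abs(S[:,0]-10)<45)&(abs(z-h)<.003)))
print('stop',r((S[:,1]<-35)&(abs(S[:,0])<45)&(abs(z-.095)<.003)),'knob',r((S[:,1]<-35)&(abs(S[:,0])<45)&(z>.118)&(z<.14)))
print('railtop',r((S[:,1]>-30)&(S[:,1]<150)&(abs(S[:,0]-43)<8)&(abs(z-.06)<.003)))
print('endtop',r((S[:,1]>155)&(S[:,1]<185)&(abs(z-.1)<.003)))
"
```

```text
t 35.8 shelf [ 11.4 -82.8] z 223.1 rot [1.7998e+02 1.4000e-01 9.7880e+01] Fs [ 0.9 -6.4  0. ] 0.08539910577310304
tall lid 0 top 0
mid lid 0 top (np.int64(981), array([ 8.7, 47.2]), array([ 5.1, 59.2]), 89.4)
low lid (np.int64(4040), array([ 8.5, 19.8]), array([57.3, 53.3]), 0.1) top (np.int64(4751), array([ 8.7, 15.9]), array([61. , 59.9]), 89.7)
stop (np.int64(4030), array([  3. , -82.2]), array([65.8, 49.4]), 0.1) knob (np.int64(905), array([ -0.9, -82.6]), array([23.4, 23.3]), 46.5)
railtop (np.int64(237), array([41.8, 16.9]), array([93.5,  6.1]), 90.0)
endtop 0
```

View pics/w4.png

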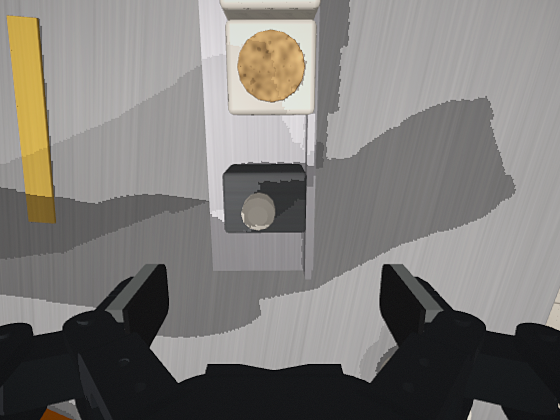

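```bash
python3 -c "
from h import *
fs(); plan(*sh(0.3,-82.6),.102,98.1,2)"
```

```text
t 35.85 shelf [ 11.3 -81. ] z 223.0 rot [1.800e+02 1.000e-01 9.787e+01] Fs [-0.8 -1.1 -0. ] 0.08502560657606126
from [0.6076 0.1044 0.223 ] 97.87 q [ 0.15  0.58 -0.62  1.61  0.37  1.07 -0.44] F [-0.6 -1.2 -0. ]
0 lin [-0.008 -0.055  0.605] rot -0.001
1 lin [-0.008 -0.055  0.605] rot -0.001
```

Call:
apply_moves --linear '[[-0.01,-0.04,0.15],[-0.015,-0.08,0.3],[-0.015,-0.11,0.45],[-0.015,-0.11,0.6],[-0.015,-0.11,0.75]]' --delta_rot '[[0,0,-0.001],[0,0,-0.001],[0,0,-0.001],[0,0,-0.001],[0,0,-0.001]]'

```text
clock: 36.27
position: [0.596, 0.1057, 0.1474]
tool_rot: [3.141, -0.0, 1.715]
force: [0.5, 0.2, 0.0]
grip_width: 0.0856
finger_force: 0.0
```

Call:
apply_moves --linear '[[0,0,0],[0,0,0],[0,0,0],[0,0,0],[0,0,0]]' --delta_rot '[[0,0,0],[0,0,0],[0,0,0],[0,0,0],[0,0,0]]'

```text
clock: 36.68
position: [0.5966, 0.1053, 0.1489]
tool_rot: [3.14, -0.0, 1.714]
force: [0.1, 0.8, 0.3]
grip_width: 0.0853
finger_force: 0.0
```

```bash
python3 -c "
from h import *
fs(); plan(*sh(0.3,-82.6),.102,98.1,1)"
```

```text
t 36.68 shelf [  0.5 -78.6] z 148.9 rot [179.93  -0.    98.22] Fs [0.2 0.8 0.3] 0.08533006769009219
from [0.5966 0.1053 0.1489] 98.22 q [ 0.13  0.65 -0.59  1.71  0.44  0.92 -0.5 ] F [0.1 0.8 0.3]
0 lin [-0.04  -0.002  0.469] rot 0.001
```

Call:
apply_moves --linear '[[-0.02,0,0.1],[-0.04,0,0.2],[-0.04,0,0.3],[-0.04,0,0.4],[-0.04,0,0.46]]' --delta_rot '[[0,0,0.001],[0,0,0.001],[0,0,0.001],[0,0,0.001],[0,0,0.001]]'

```text
clock: 37.1
position: [0.5961, 0.101, 0.1]
tool_rot: [-3.14, -0.0, 1.712]
force: [-0.0, 0.4, 0.3]
grip_width: 0.0854
finger_force: 0.0
```

Call:
apply_moves --linear '[[0,0,0],[0,0,0],[0,0,0],[0,0,0],[0,0,0]]' --delta_rot '[[0,0,0],[0,0,0],[0,0,0],[0,0,0],[0,0,0]]' --gripper 0 --force 20

```text
clock: 37.52
position: [0.597, 0.1012, 0.1025]
tool_rot: [3.141, -0.0, 1.712]
force: [0.5, -0.0, 1.3]
grip_width: 0.0428
finger_force: 0.0
```

```bash
python3 -c "
from h import *
fs()"
```

```text
t 37.52 shelf [  0.3 -82.6] z 102.5 rot [179.96  -0.    98.11] Fs [ 0.5 -0.1  1.3] 0.04276707342783664
```

Exactly over the knob at the right height; closing gently.

Call:
apply_moves --linear '[[0,0,0],[0,0,0],[0,0,0],[0,0,0],[0,0,0]]' --delta_rot '[[0,0,0],[0,0,0],[0,0,0],[0,0,0],[0,0,0]]' --gripper -0.6 --force 20

```text
clock: 37.93
position: [0.5969, 0.1011, 0.1023]
tool_rot: [3.141, 0.0, 1.712]
force: [-2.4, -1.2, 6.4]
grip_width: 0.023
finger_force: 19.5
```

Call:
apply_moves --linear '[[0.02,0,0],[0.06,0,0],[0.11,0,0],[0.16,0,0],[0.2,0,0]]' --delta_rot '[[0,0,0],[0,0,0],[0,0,0],[0,0,0],[0,0,0]]'

```text
clock: 38.35
position: [0.594, 0.1212, 0.1023]
tool_rot: [3.141, 0.0, 1.712]
force: [-2.2, -1.8, 5.9]
grip_width: 0.0234
finger_force: 19.5
```

```bash
python3 -c "
from h import *
fs()"
```

```text
t 38.35 shelf [  0.1 -62.4] z 102.3 rot [1.7998e+02 1.0000e-02 9.8110e+01] Fs [-2.5 -1.4  5.9] 0.023446420165931174
```

Call:
apply_moves --linear '[[0.04,0,0],[0.08,0,0],[0.12,0,0],[0.16,0,0],[0.19,0,0]]' --delta_rot '[[0,0,0],[0,0,0],[0,0,0],[0,0,0],[0,0,0]]'

```text
clock: 38.77
position: [0.5913, 0.14, 0.1023]
tool_rot: [3.141, 0.0, 1.712]
force: [-1.5, -0.9, 7.1]
grip_width: 0.0229
finger_force: 19.5
```

Call:
apply_moves --linear '[[0.006,0,0],[0.012,0,0],[0.018,0,0],[0.024,0,0],[0.03,0,0]]' --delta_rot '[[0,0,0],[0,0,0],[0,0,0],[0,0,0],[0,0,0]]'

```text
clock: 39.18
position: [0.5909, 0.1426, 0.1023]
tool_rot: [3.141, 0.0, 1.712]
force: [-2.6, -2.4, 6.1]
grip_width: 0.0229
finger_force: 19.6
```

```bash
python3 -c "
from h import *
fs()"
```

```text
t 39.18 shelf [  0.  -40.8] z 102.3 rot [1.7999e+02 2.0000e-02 9.8100e+01] Fs [-2.9 -2.   6.1] 0.02285639551382575
```

Call:
apply_moves --linear '[[0.005,0,0],[0.01,0,0],[0.015,0,0],[0.02,0,0],[0.02,0,0]]' --delta_rot '[[0,0,0],[0,0,0],[0,0,0],[0,0,0],[0,0,0]]'

```text
clock: 39.6
position: [0.5908, 0.1435, 0.1023]
tool_rot: [-3.142, 0.002, 1.711]
force: [-1.2, -6.5, 8.7]
grip_width: 0.0233
finger_force: 19.7
```

```bash
python3 -c "
from h import *
fs()"
```

```text
t 39.6 shelf [  0.  -39.9] z 102.3 rot [-1.800e+02  1.000e-01  9.806e+01] Fs [-2.1 -6.3  8.7] 0.023341657926214322
```

Call:
apply_moves --linear '[[0.005,0,0],[0.01,0,0],[0.015,0,0],[0.02,0,0],[0.02,0,0]]' --delta_rot '[[0,0,0],[0,0,0],[0,0,0],[0,0,0],[0,0,0]]'

```text
clock: 40.02
position: [0.5908, 0.1438, 0.1023]
tool_rot: [-3.141, 0.004, 1.71]
force: [-0.6, -14.6, 10.8]
grip_width: 0.0231
finger_force: 19.9
```

```bash
python3 -c "
from h import *
fs()"
```

```text
t 40.02 shelf [  0.1 -39.6] z 102.3 rot [-179.98    0.22   97.99] Fs [ -2.6 -14.4  10.8] 0.023141524125562352
```

Call:
apply_moves --linear '[[0,0,0],[0,0,0],[0,0,0],[0,0,0],[0,0,0]]' --delta_rot '[[0,0,0],[0,0,0],[0,0,0],[0,0,0],[0,0,0]]' --gripper 0.6

```text
clock: 40.43
position: [0.5902, 0.147, 0.1019]
tool_rot: [-3.141, -0.0, 1.713]
force: [-0.3, 0.4, -0.0]
grip_width: 0.0683
finger_force: 0.0
```

Call:
apply_moves --linear '[[0,0,-0.2],[0,0,-0.4],[0,0,-0.6],[0,0,-0.8],[0,0,-1]]' --delta_rot '[[0,0,0],[0,0,0],[0,0,0],[0,0,0],[0,0,0]]'

```text
clock: 40.85
position: [0.5901, 0.1469, 0.2029]
tool_rot: [-3.141, -0.0, 1.713]
force: [0.6, 0.2, 0.1]
grip_width: 0.0684
finger_force: 0.0
```

Call:
apply_moves --linear '[[-0.2,0,-0.2],[-0.4,0,-0.4],[-0.6,0,-0.6],[-0.8,0,-0.8],[-1,0,-0.8]]' --delta_rot '[[0,0,0],[0,0,0],[0,0,0],[0,0,0],[0,0,0]]'

```text
clock: 41.27
position: [0.6056, 0.0474, 0.2858]
tool_rot: [3.137, 0.0, 1.712]
force: [0.3, 0.0, -0.3]
grip_width: 0.0685
finger_force: 0.0
```

Call:
apply_moves --linear '[[0,0,0],[0,0,0],[0,0,0],[0,0,0],[0,0,0]]' --delta_rot '[[0,0,0],[0,0,0],[0,0,0],[0,0,0],[0,0,0]]'

```text
clock: 41.68
position: [0.6042, 0.0486, 0.2817]
tool_rot: [-3.141, -0.0, 1.714]
force: [0.1, 0.1, 0.2]
grip_width: 0.0684
finger_force: 0.0
```

```bash
cat > chk.py <<'E'
from h import *
import sys
tag=sys.argv[1]
fs()
s=monitor.observe(); T=np.eye(4);T[:3,:3]=R.from_euler('xyz',s['tool_rot']).as_matrix();T[:3,3]=s['position']
p,d=optics.grab_frame('wrist'); cv2.imwrite(f'pics/wc{tag}.png',p[:,:,::-1])
X=world('wrist',d,T).reshape(-1,3);X=X[np.isfinite(X[:,0])]
S=np.array([inv(q) for q in X]); z=X[:,2]
def r(k): return (k.sum(),)+rect(S[k]/1000) if k.sum()>20 else k.sum()
for nm,y,h in(('tall',135,.155),('mid',75,.135),('low',15,.115)):
    print(nm,'lid',r((abs(S[:,1]-y)<30)&(abs(S[:,0]-10)<40)&(abs(z-h-.008)<.003)),'top',r((abs(S[:,1]-y)<36)&(abs(S[:,0]-10)<45)&(abs(z-h)<.003)))
print('stop',r((S[:,1]<-10)&(abs(S[:,0])<45)&(abs(z-.095)<.003)),'knob',r((S[:,1]<-15)&(abs(S[:,0])<45)&(z>.118)&(z<.14)))
print('railtop',r((S[:,1]>-100)&(S[:,1]<150)&(abs(S[:,0]-43)<8)&(abs(z-.06)<.003)))
print('endtop',r((S[:,1]>155)&(S[:,1]<185)&(abs(z-.1)<.003)))
E
python3 chk.py 1; python3 -c "
from h import *
p,d=optics.grab_frame('scene'); q,e=optics.grab_frame('side')
a=cv2.resize(p[100:260,230:400],(400,376),interpolation=3);b=cv2.resize(q[220:380,200:370],(400,376),interpolation=3)
cv2.imwrite('pics/c1.png',np.hstack([a,b])[:,:,::-1])"
```

```text
t 41.68 shelf [ 1.000e-01 -1.357e+02] z 281.7 rot [-1.7998e+02 -2.0000e-02  9.8190e+01] Fs [0.1 0.1 0.2] 0.06839822931606478
tall lid 0 top 0
mid lid 0 top 0
low lid (np.int64(1611), array([8.9, 5.3]), array([24.5, 43.2]), 89.7) top (np.int64(1930), array([8.6, 2.5]), array([35. , 59.6]), 89.6)
stop (np.int64(3740), array([  3.7, -39.2]), array([67.5, 51.1]), 0.3) knob (np.int64(732), array([ -1. , -39.9]), array([23.1, 23.1]), 44.1)
railtop (np.int64(585), array([ 42.1, -51.3]), array([96.6,  6.3]), 89.8)
endtop 0
```

View pics/c1.png

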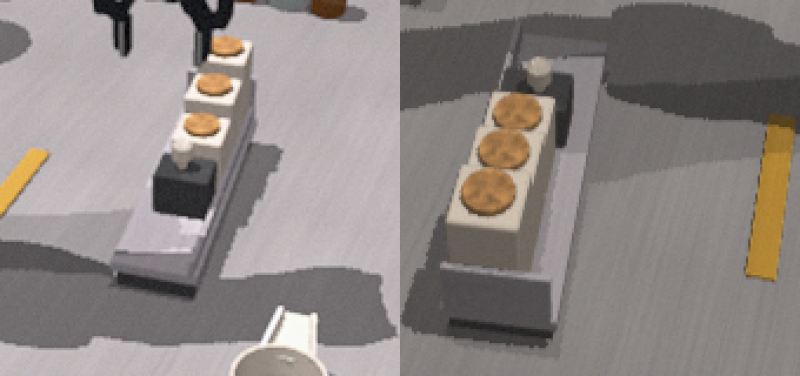

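View pics/wc1.png

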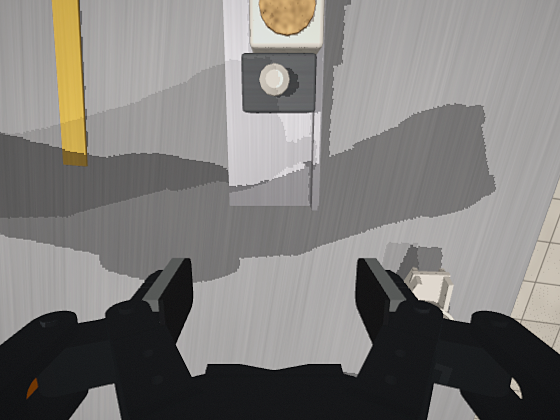

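The crops show tall, mid and low in order from the end plate, with stop and low touching at about (185,155) left; the wrist view shows the stop face against low at row 50. One last check from above for gaps and backs.

Call:
apply_moves --linear '[[0.2,0,0],[0.4,0,0],[0.6,0,0],[0.8,0,0],[1,0,0]]' --delta_rot '[[0,0,0],[0,0,0],[0,0,0],[0,0,0],[0,0,0]]'

```text
clock: 42.25
position: [0.59, 0.1478, 0.282]
tool_rot: [3.142, -0.0, 1.713]
force: [-0.5, 0.7, 0.5]
grip_width: 0.0682
finger_force: 0.0
```

Call:
apply_moves --linear '[[0.2,0,0],[0.4,0,0],[0.5,0,0],[0.5,0,0],[0.5,0,0]]' --delta_rot '[[0,0,0],[0,0,0],[0,0,0],[0,0,0],[0,0,0]]'

```text
clock: 42.67
position: [0.5833, 0.196, 0.2819]
tool_rot: [-3.141, 0.0, 1.713]
force: [0.6, -0.3, 0.5]
grip_width: 0.068
finger_force: 0.0
```

Call:
apply_moves --linear '[[0,0,0],[0,0,0],[0,0,0],[0,0,0],[0,0,0]]' --delta_rot '[[0,0,0],[0,0,0],[0,0,0],[0,0,0],[0,0,0]]'

```text
clock: 43.08
position: [0.5834, 0.1958, 0.282]
tool_rot: [3.142, 0.0, 1.712]
force: [-0.1, 0.1, 0.1]
grip_width: 0.0684
finger_force: 0.0
```

```bash
python3 chk.py 2
```

```text
t 43.08 shelf [-0.  12.9] z 282.0 rot [180.     0.    98.07] Fs [-0.1  0.1  0.1] 0.0683655155114273
tall lid (np.int64(3456), array([  8.4, 133.9]), array([41.6, 43. ]), 88.0) top (np.int64(3252), array([  8.2, 131.2]), array([51.9, 59.8]), 90.0)
mid lid (np.int64(2509), array([ 8.3, 75.2]), array([43.1, 42.9]), 78.7) top (np.int64(3115), array([ 8.2, 75.9]), array([60. , 59.9]), 90.0)
low lid (np.int64(1886), array([ 8.5, 15.4]), array([42.9, 43. ]), 14.4) top (np.int64(2220), array([ 8.5, 14.3]), array([59.9, 57.7]), 0.0)
stop (np.int64(2151), array([  2.8, -39.8]), array([65.7, 50.1]), 0.5) knob (np.int64(562), array([ -1.4, -39.5]), array([23.5, 22.8]), 46.2)
railtop (np.int64(314), array([ 42. , -63.2]), array([73.1,  6.1]), 89.6)
endtop (np.int64(235), array([-36.4, 167.9]), array([ 6.5, 20.3]), 90.0)
```

View pics/wc2.png

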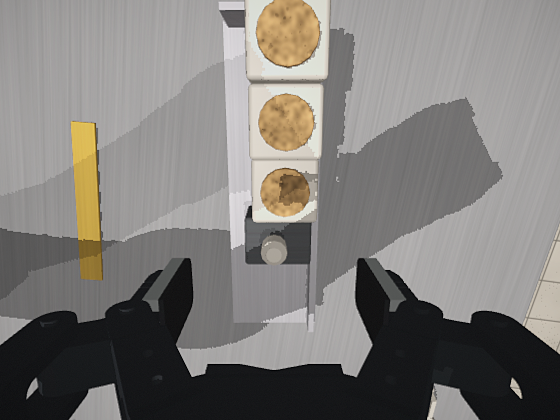

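The wrist view shows all three jars in line (lids at 286,30 / 286,122 / 285,192), yaws equal to the shelf's, 60 mm apart, with the stop touching low at row 222.

```bash
python3 -c "
from h import *
print(workorder.job_done())"
```

```text
the job is handed in; nothing more can be done
None
```

The three canisters stand in a row on the shelf (tall, mid, low from the end plate), squared to the shelf with backs at the rear rail to within about 0.5 mm. The sliding stop was pushed snug against the lowest with about 14 N, and the job was handed in at about 43 s.

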